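# Find the nearly empty sugar pot and set it under the dispenser

## Robot

A 6-joint arm with a two-finger parallel gripper is mounted at the origin on the work surface. World frame = base frame: x ahead of the robot, y to its left, z up, the work surface at z = 0. Lengths are in m, angles in rad, forces in N, time in s.
With the tool pointing down it reaches from about 0.35 to 0.85 m from the base axis. Payload 8.1 kg.
Tool frame: the origin (TCP) lies between the finger pads; the fingertips stand tips_ahead ahead of it and the grasp point (between the pads) lies 8 mm behind it (tips_ahead is the distance from the TCP to the fingertips, in m); z points along the fingers, x is the direction in which the jaws open and shut, and the axes are right-handed (so a half turn about z gives the same grasp; the last joint's range is limited). The gripper opens to 93 mm and grips with 3 to 60 N. Pads are 15 mm wide; open, the fingers measure 128 mm over their backs; the gripper's body (75 mm by 188 mm) begins 65 mm behind the grasp point.
Start: joints at [-1.31, 0.13, 1.488, -0, 1.523, -0.085], TCP at [0.203, -0.564, 0.23] pointing down, gripper open.
Joint ranges: [-2.96, 2.96], [-0.89, 2.26], [0.02, 2.5], [-1.34, 4.48], [0, 2.73], [-2.66, 2.66]. Speed limits (rad/s): [2.39, 2.39, 2.79, 3.14, 3.14, 3.14].

## Interface

Orientations are given as a rotation vector (axis times angle).
In Python, from plant import * gives the robot as it stands.
- The arm moves only by the tool play_rows, never from a script. Its argument "increments" is a list that holds one entry, the list of rows, each a list of 4 numbers: the shift along the tool's x, y, z in cm, then the turn about the tool's z in rad. A call has 1 to 5 rows; each row is the pose to reach, as a shift and turn from the pose measured when the call began, along the tool's axes at that moment; what a row does not reach only later rows make up. A row lasts 1/10 s, in which the tool goes at most 50 mm and 8.59 degrees, less where a joint would pass 70% of its speed; a pose out of reach is approached as far as the arm can. A call with a gripper value outside its range is refused whole. "jaw" is the finger opening in cm, from 0 to 9.3, set as the call begins (left out, the last holds). The fingers move at their own pace and stop on an object; "squeeze" is the grip in N (left out, the last holds). Time passes only in rows, so rows that repeat a pose let the fingers close. It gives the time, the measured TCP pose, the force and the opening at its end, in the units of the state.
- read_state(): the state, without advancing time (a new reading comes with each control period).
- read_camera(name): name is "scene" or "top" or "wrist"; returns (picture, depth): 400x640x3 uint8, blue, green, red; 400x640 float32, m along the optical axis (not along the pixel's ray), 0 where there is no reading.
- camera_params(name): a dict with "K" (3x3 intrinsics, pixels), "eye" and "orientation" of the camera in the world. Camera axes: x right, y up, looking along -z (the intrinsics and any distortion apply to the point x, -y, -z); pixel columns grow to the right and rows downward; lengths in m; the calibration is good to about 2 mm. A picture is of the moment at which its call begins: read the wrist's pose just before it. camera_params takes no time and is no camera call; for the wrist camera it gives the pose at the moment of the call.
- close_job(): hands the job in, once; it reports no verdict.
The state is a dict: "t": time; "q": joint angles; "dq": joint speeds; "joint_torque": joint torques, N m; "tool_pos": TCP position; "orientation": TCP orientation; "force": force on the tool from outside, world axes, zero at the start; "wrist_torque": the same for the moment, N m; "opening": finger opening in m.
Only numpy, scipy, OpenCV 4.12 (cv2) and the standard library are available. Lean on these libraries where they do the work, as an engineer would, in place of code of your own. Each camera call takes 0.05 s, during which the arm holds its last target.

## Task

One of the three sugar pots is nearly empty: find it by lifting them to feel their weight, not by opening them, and leave the full ones shut and standing where they were. Stand the nearly empty one on the tray of the sugar-cube dispenser, fold its lid right back there, and then slide it in under the chute, handle outwards, until it is home against the cup stop, ready to be filled. Do not drop or tip a pot, and leave the other things on the worktop where they are.

Things in the scene. Friction and masses are not known exactly. Their poses are not given: they have to be found in the camera images.
- pot_a_mid (a point): White ceramic sugar pot a, on its axis 50 mm above the underside. Pots a, b, c look identical: round body 64 mm across, rim 100 mm high, walls 4 mm; lid shut, lid top 108 mm and knob top 131 mm up. Pot axes: z up, handle towards -x, lid hinge at +y, lid knob on the -y side. Grip the body across, about 84 mm up, each finger at 45 degrees to the pot's x and y.
- handle_a (a point): Grip point on the handle of pot a, 56 mm from the pot's axis towards its -x, 72 mm above the underside. The handle is a loop 12 mm thick (along the pot's y), reaching out to 66 mm from the axis, 21 to 90 mm up; it can be pinched here from above, fingers closing along the pot's y. Pot's axes.
- hinge_a (a point): Middle of the lid hinge of pot a, 35 mm from the pot's axis towards its +y, 100 mm above the underside; the hinge line runs along the pot's x. Pot's axes.
- knob_a (a point): Centre of the ball knob on the lid of pot a: ball 16 mm across on a short neck, 18 mm from the pot's axis on the side away from the hinge, its centre 15 mm above the lid's top face. Moves with the lid; axes as the pot's while shut. It can be pinched from above, fingers closing along the hinge line; the ball then turns between the fingers as the lid swings.
- lid_a (a joint): Opening of the lid of pot a, rad: 0 shut, 1.57 upright, 2.8 folded right back on its stop, sloping slightly up and away from the hinge. Lid 67 mm across, 45 g; the hinge has a little friction: let go between about 0.6 and 2.2 the lid stays, lower it falls shut, past about 2.45 it falls back to the stop by itself. A held lid pulled too far tips the light pot; let the fingers lean with the lid.
- pot_b_mid (a point): Sugar pot b, on its axis 50 mm above the underside; size and axes as pot a. Weights: two of the three pots are full of sugar cubes (about 0.745 kg each), one (any of the three) holds only a few cubes (about 0.46 kg), give or take 0.03 kg; that cannot be seen from outside. 
- handle_b (a point): Grip point on the handle of pot b, 56 mm from the pot's axis towards its -x, 72 mm above the underside. The handle is a loop 12 mm thick (along the pot's y), reaching out to 66 mm from the axis, 21 to 90 mm up; it can be pinched here from above, fingers closing along the pot's y. Pot's axes.
- hinge_b (a point): Middle of the lid hinge of pot b, 35 mm from the pot's axis towards its +y, 100 mm above the underside; the hinge line runs along the pot's x. Pot's axes.
- knob_b (a point): Centre of the ball knob on the lid of pot b: ball 16 mm across on a short neck, 18 mm from the pot's axis on the side away from the hinge, its centre 15 mm above the lid's top face. Moves with the lid; axes as the pot's while shut. It can be pinched from above, fingers closing along the hinge line; the ball then turns between the fingers as the lid swings.
- lid_b (a joint): Opening of the lid of pot b, rad: 0 shut, 1.57 upright, 2.8 folded right back on its stop, sloping slightly up and away from the hinge. Lid 67 mm across, 45 g; the hinge has a little friction: let go between about 0.6 and 2.2 the lid stays, lower it falls shut, past about 2.45 it falls back to the stop by itself. A held lid pulled too far tips the light pot; let the fingers lean with the lid.
- pot_c_mid (a point): Sugar pot c, on its axis 50 mm above the underside; size, axes and possible weights as pots a and b.
- handle_c (a point): Grip point on the handle of pot c, 56 mm from the pot's axis towards its -x, 72 mm above the underside. The handle is a loop 12 mm thick (along the pot's y), reaching out to 66 mm from the axis, 21 to 90 mm up; it can be pinched here from above, fingers closing along the pot's y. Pot's axes.
- hinge_c (a point): Middle of the lid hinge of pot c, 35 mm from the pot's axis towards its +y, 100 mm above the underside; the hinge line runs along the pot's x. Pot's axes.
- knob_c (a point): Centre of the ball knob on the lid of pot c: ball 16 mm across on a short neck, 18 mm from the pot's axis on the side away from the hinge, its centre 15 mm above the lid's top face. Moves with the lid; axes as the pot's while shut. It can be pinched from above, fingers closing along the hinge line; the ball then turns between the fingers as the lid swings.
- lid_c (a joint): Opening of the lid of pot c, rad: 0 shut, 1.57 upright, 2.8 folded right back on its stop, sloping slightly up and away from the hinge. Lid 67 mm across, 45 g; the hinge has a little friction: let go between about 0.6 and 2.2 the lid stays, lower it falls shut, past about 2.45 it falls back to the stop by itself. A held lid pulled too far tips the light pot; let the fingers lean with the lid.
- dispenser: Fixed sugar-cube dispenser: steel foot (the tray) 12 mm thick, cream column, clear hopper, 470 mm high. Origin on the worktop below the pot's place; x runs inwards from the open front to the column. Foot x -140 to 130, y -75 to 75 mm; column face x 50; hopper from x 35, over 256 mm up. Cup stop: steel rod 34 mm above the tray, bent round the back of the pot's place.
- seat (a point): Point on the tray's top face (12 mm above the worktop), under the chute, where a pot's axis is when the pot is home against the cup stop (1.5 mm play). Axes as the dispenser's: the pot slides in along +x. A pot stood on the tray 100 mm out (x -100) is clear of the chute.
- chute_mouth (a point): Centre of the chute's lower end, 130 mm above the worktop, 34 mm (x) by 40 mm (y), 9 mm inwards of the seat; the chute's front face is 8 mm out from the seat's axis. A pot with its lid folded back passes under (rim 112 mm up on the tray); the knob of a shut lid (143 mm up) does not.
- mug: Cream enamel mug, 80 mm wide, 82 mm tall; bystander. Origin at the centre of its underside.
- wheel_holder: Steel holder with three pastry wheels on a rod, 60 x 150 mm and 88 mm tall; bystander. Origin at the centre of its underside, long side along y.
- scraper: Yellow plastic dough scraper lying flat, 85 x 125 mm, 10 mm high at the grip; bystander. Origin at the centre of its underside.
- dowel: Round ash rolling dowel lying down, 270 mm long, 32 mm thick, along its x; bystander. Origin under its middle.
- spoon: Wooden spoon, 200 mm, lying along its x; bystander.
- jar: Amber glass jar with a brass lid, 58 mm wide, 85 mm tall; bystander. Origin at the centre of its underside.
Mind the look-alikes: they are no part of the job. What is shaped like the part that bears pot_a_mid but blue is not meant. Leave any red look-alike of the part that bears pot_b_mid alone.

How it is judged:
At the end, for the whole second after the job is handed in: The nearly empty pot stands upright at rest, axis within 6 mm of the seat, handle outwards within 50 degrees, lid past 2.5 rad. Both full pots (told by over 7 N of contact force on them) stand upright within 40 mm of their start, lids under 0.1 rad (((horizontal distance between pot_a_mid and seat below 0.006 m and height (world z) of pot_a_mid between 0.058 and 0.066 m and angle between each of pot_a_mid, pot_b_mid, pot_c_mid's own z axis and vertical below 0.06 rad and value of joint lid_a above 2.5 rad and x of handle_a in the frame of seat below -0.036 m and linear speed of each of pot_a, pot_b, pot_c below 0.01 m/s and distance of each of pot_b_mid, pot_c_mid from where it was at the start of the episode below 0.04 m and contact force between each of pot_b, pot_c and anything else above 7 N and value of joint each of lid_b, lid_c below 0.1 rad) or (horizontal distance between pot_b_mid and seat below 0.006 m and height (world z) of pot_b_mid between 0.058 and 0.066 m and angle between each of pot_b_mid, pot_a_mid, pot_c_mid's own z axis and vertical below 0.06 rad and value of joint lid_b above 2.5 rad and x of handle_b in the frame of seat below -0.036 m and linear speed of each of pot_b, pot_a, pot_c below 0.01 m/s and distance of each of pot_a_mid, pot_c_mid from where it was at the start of the episode below 0.04 m and contact force between each of pot_a, pot_c and anything else above 7 N and value of joint each of lid_a, lid_c below 0.1 rad) or (horizontal distance between pot_c_mid and seat below 0.006 m and height (world z) of pot_c_mid between 0.058 and 0.066 m and angle between each of pot_c_mid, pot_a_mid, pot_b_mid's own z axis and vertical below 0.06 rad and value of joint lid_c above 2.5 rad and x of handle_c in the frame of seat below -0.036 m and linear speed of each of pot_c, pot_a, pot_b below 0.01 m/s and distance of each of pot_a_mid, pot_b_mid from where it was at the start of the episode below 0.04 m and contact force between each of pot_a, pot_b and anything else above 7 N and value of joint each of lid_a, lid_b below 0.1 rad))); the robot touches nothing.
It fails at once if a lid is opened while its pot is not on the dispenser's tray ((value of joint lid_a above 0.4 rad and horizontal distance between pot_a_mid and seat above 0.16 m) or (value of joint lid_b above 0.4 rad and horizontal distance between pot_b_mid and seat above 0.16 m) or (value of joint lid_c above 0.4 rad and horizontal distance between pot_c_mid and seat above 0.16 m)).
It fails at once if a pot is tipped over (tilted more than 35 degrees) (angle between any of pot_a_mid, pot_b_mid, pot_c_mid's own z axis and vertical above 0.6 rad).
It fails at once if a pot is dropped or thrown (faster than 0.8 m/s with no finger on it) ((linear speed of pot_a above 0.8 m/s and contact force between pot_a and the fingers below 0.3 N) or (linear speed of pot_b above 0.8 m/s and contact force between pot_b and the fingers below 0.3 N) or (linear speed of pot_c above 0.8 m/s and contact force between pot_c and the fingers below 0.3 N)).
It fails at once if a bystander is shifted by more than 30 mm (distance of any of mug, wheel_holder, scraper, dowel, spoon, jar from where it was at the start of the episode above 0.03 m).
It also fails if it takes over 72 s, if anything falls off the work surface, if the arm or the gripper's body presses on something with over 40 N, if the wrist force passes 120 N, or if a joint passes its speed limit or range.

## Working session

There is one attempt and no reset: what is moved stays moved. The work goes in short steps, Python scripts to look and compute and a tool call to move; the robot and the scene stay as the last step left them, time stands still between calls to the robot, and variables do not carry over. Pictures are saved under pics/ and viewed, and the job is handed in when it is done.

Besides the shell and the picture viewer there is one more tool, called after "Request:" as name(argument=value, ...), one argument or row to a line, values as JSON. play_rows: Moves the arm, as the interface text tells. Its arguments: {"type":"object","properties":{"increments":{"type":"array"},"jaw":{"type":"number"},"squeeze":{"type":"number"}},"required":["increments"]}

```bash
ls; mkdir -p pics; python3 - <<'E'
from plant import *
import cv2,numpy as np
s=read_state();print(s)
for n in("scene","top","wrist"):
    p=camera_params(n);print(n,p)
    im,d=read_camera(n);cv2.imwrite(f"pics/{n}0.png",im);np.save(f"pics/{n}0.npy",d)
E
```

```text
pics
{'t': 0.0, 'q': array([-1.31041336e+00,  1.31134175e-01,  1.48927215e+00, -4.27133869e-05,
        1.52299497e+00, -8.53983744e-02]), 'dq': array([-5.47891824e-05,  7.59284834e-06,  1.28429449e-04,  2.24295597e-03,
        1.26516556e-03, -2.46356579e-04]), 'joint_torque': array([-7.46922906e-04, -5.59842253e+01, -4.91764820e+01,  7.67413247e-02,
        3.55219084e-02, -1.51107311e-04]), 'tool_pos': array([ 0.20322517, -0.56395428,  0.22860747]), 'orientation': array([-2.56955633e+00,  1.80551479e+00,  2.21902287e-03]), 'force': array([ 0.84204692,  0.34008957, -0.27429641]), 'wrist_torque': array([ 0.01823218, -0.00992179,  0.01165171]), 'opening': 0.09308357187217996}
scene {'K': array([[398.06473596,   0.        , 323.02650298],
       [  0.        , 398.06473596, 197.36594576],
       [  0.        ,   0.        ,   1.        ]]), 'eye': array([ 1.30114373, -0.17116503,  0.96853697]), 'orientation': array([0.62131786, 0.48935658, 1.22390715])}
top {'K': array([[436.95414247,   0.        , 315.06709282],
       [  0.        , 436.95414247, 207.39005311],
       [  0.        ,   0.        ,   1.        ]]), 'eye': array([0.4098151 , 0.04330876, 1.48160748]), 'orientation': array([ 0.03869973, -0.06887085, -1.59665828])}
wrist {'K': array([[351.26583411,   0.        , 320.09939143],
       [  0.        , 351.26583411, 192.38961167],
       [  0.        ,   0.        ,   1.        ]]), 'eye': array([ 0.26440143, -0.54335584,  0.38340429]), 'orientation': array([-0.20814907,  0.14968861, -1.21727644])}
```

View pics/scene0.png

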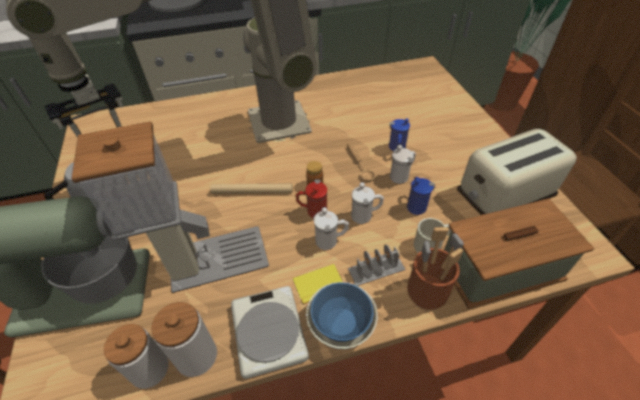

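View pics/top0.png

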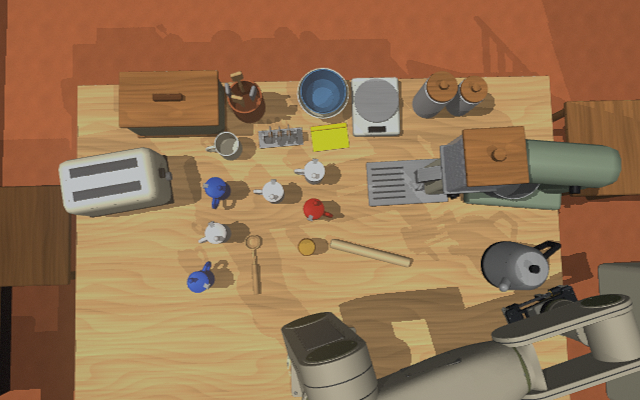

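View pics/wrist0.png

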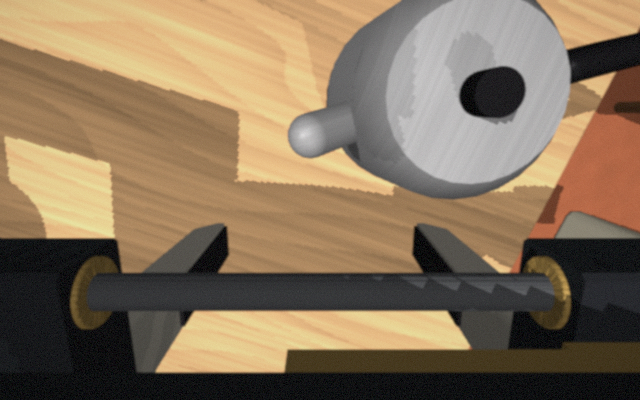

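```bash
cat > h.py <<'E'
from plant import *
import cv2,numpy as np
from scipy.spatial.transform import Rotation as R
def ray(p,u,v):
    d=np.array([(u-p['K'][0,2])/p['K'][0,0],-(v-p['K'][1,2])/p['K'][1,1],-1.])
    return np.array(p['eye']),R.from_rotvec(p['orientation']).apply(d)
def onz(p,u,v,z):
    e,d=ray(p,u,v);return e+d*(z-e[2])/d[2]
def dep(p,u,v,dd):
    e,d=ray(p,u,v);return e+d*dd
def proj(p,X):
    c=R.from_rotvec(p['orientation']).inv().apply(np.array(X)-p['eye'])
    return p['K'][0,2]-p['K'][0,0]*c[0]/c[2],p['K'][1,2]+p['K'][1,1]*c[1]/c[2]
def two(p1,a,p2,b):
    e1,d1=ray(p1,*a);e2,d2=ray(p2,*b)
    s=np.linalg.lstsq(np.c_[d1,-d2],e2-e1,rcond=None)[0]
    x,y=e1+d1*s[0],e2+d2*s[1];return (x+y)/2,np.linalg.norm(x-y)
def cloud(p,dd):
    v,u=np.mgrid[0:400,0:640]
    c=np.stack([(u-p['K'][0,2])/p['K'][0,0]*dd,-(v-p['K'][1,2])/p['K'][1,1]*dd,-dd],-1)
    return R.from_rotvec(p['orientation']).apply(c.reshape(-1,3)).reshape(400,640,3)+p['eye']
def tool():
    s=read_state();return s['tool_pos'],R.from_rotvec(s['orientation']).as_matrix()
def cm(target,yaw_x=None):
    """shift in tool axes (cm) to world target TCP; turn so tool x points at yaw_x(rad)"""
    p,M=tool();d=M.T@(np.array(target)-p)*100
    t=0
    if yaw_x is not None:
        cur=np.arctan2(M[1,0],M[0,0]);t=-((yaw_x-cur+np.pi/2)%np.pi-np.pi/2)  # tool z down
    return d.round(2),round(t,3)
E
python3 - <<'E'
import cv2
im=cv2.imread('pics/top0.png');cv2.imwrite('pics/topc.png',cv2.resize(im[120:300,170:390],None,fx=3.6,fy=3.3,interpolation=2)[:600,:800])
cv2.imwrite('pics/topd.png',cv2.resize(im[120:230,350:500],None,fx=5,fy=5,interpolation=2))
im=cv2.imread('pics/scene0.png');cv2.imwrite('pics/scc.png',cv2.resize(im[110:300,160:440],None,fx=2.8,fy=2.8,interpolation=2))
import plant;print([x for x in dir(plant) if x[0]!='_'])
E
```

```text
['IKError', 'camera_params', 'close_job', 'read_camera', 'read_state', 'tips_ahead']
```

View pics/topc.png

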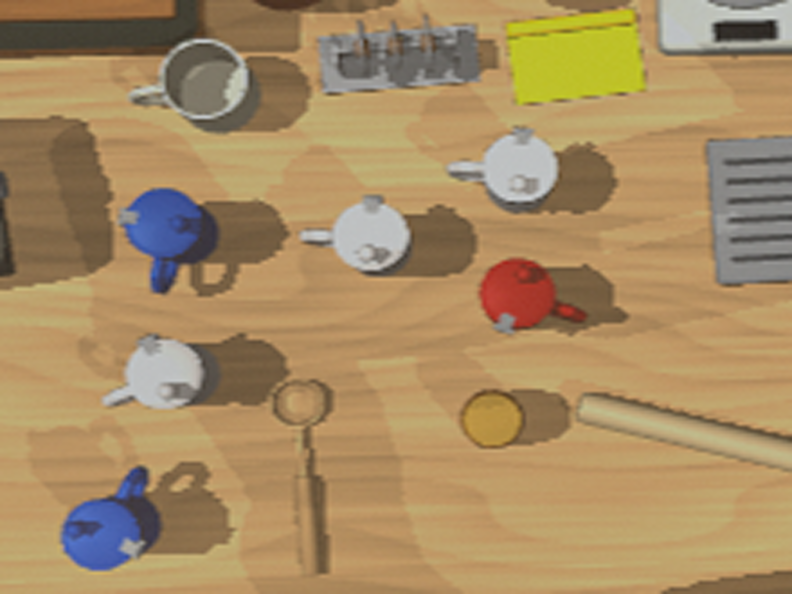

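View pics/topd.png

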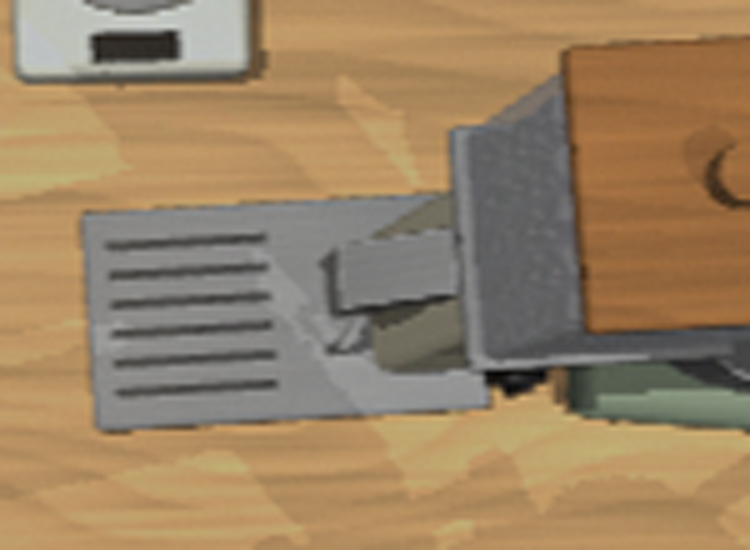

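View pics/scc.png

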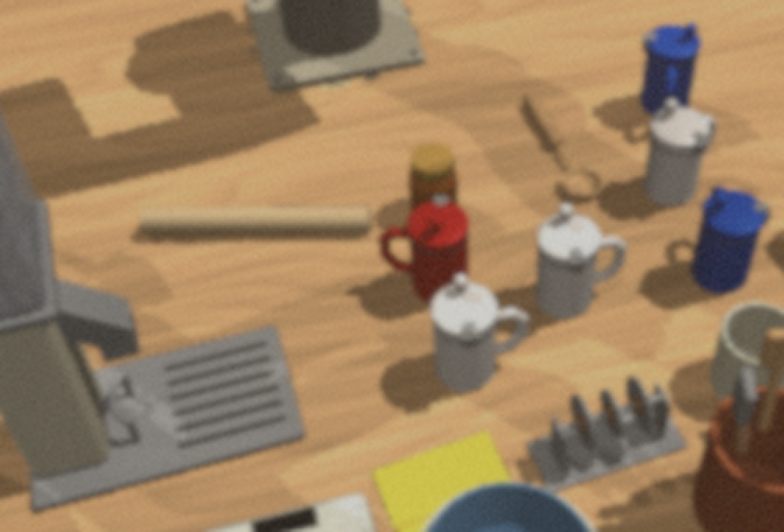

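```bash
python3 - <<'E'
from h import *
for n in('top','scene'):
    p=camera_params(n);im=cv2.imread(f'pics/{n}0.png');d=np.load(f'pics/{n}0.npy');P=cloud(p,d)
    hsv=cv2.cvtColor(im,cv2.COLOR_BGR2HSV)
    for k,c in enumerate([(215,233),(272,191),(314,171)] if n=='top' else [(401,165),(362,203),(326,230)]):
        m=np.zeros((400,640),bool);m[c[1]-28:c[1]+28,c[0]-28:c[0]+28]=1
        m&=(hsv[...,1]<60)&(d>0)
        z=P[...,2]
        l=m&(z>.100)&(z<.113);q=P[l]
        (cx,cy),r=cv2.minEnclosingCircle(q[:,:2].astype(np.float32))
        md=np.median(q[:,2]);kn=P[m&(z>.116)]
        hd=P[m&(z>.03)&(z<.098)]; hd=hd[np.hypot(hd[:,0]-cx,hd[:,1]-cy)>.045]
        print(n,k,'circ',round(cx,4),round(cy,4),round(r,4),'mean',q[:,:2].mean(0).round(4),'zmed',md.round(4),'knob',kn.mean(0).round(4) if len(kn) else None,kn[:,2].max() if len(kn) else 0,'handle',hd.mean(0).round(4) if len(hd) else None,len(hd))
    # tray
    m=(np.abs(P[...,2]-.012)<.006)&(hsv[...,1]<60)&(d>0)
    m[:, :]&= (np.abs(P[...,1]+.2)<.25)&(P[...,0]>.3)&(P[...,0]<.75)
    cn,_=cv2.findContours(m.astype(np.uint8),0,2);c=max(cn,key=cv2.contourArea)
    mm=np.zeros((400,640),np.uint8);cv2.drawContours(mm,[c],-1,1,-1);q=P[(mm>0)&m]
    print('tray z',np.median(q[:,2]),cv2.minAreaRect(q[:,:2].astype(np.float32)),q[:,:2].min(0),q[:,:2].max(0))
print(tips_ahead)
# tray corners via rays, top: crop px /5 + (350,120)
p=camera_params('top')
for u,v in[(81,213),(99,431),(440,195),(490,408)]:print(onz(p,350+u/5,120+v/5,.012).round(4))
p=camera_params('scene')
for u,v in[(276,326),(303,436),(33,509)]:print(onz(p,160+u/2.8,110+v/2.8,.012).round(4))
E
```

```text
top 0 circ 0.434 0.3314 0.0365 mean [0.4335 0.3296] zmed 0.1073 knob [0.415  0.3217 0.1272] 0.13615468820793586 handle [0.4392 0.3677 0.0753] 32
top 1 circ 0.5619 0.1489 0.0365 mean [0.5601 0.1477] zmed 0.1069 knob [0.5422 0.1476 0.1281] 0.13596959368165207 handle [0.5967 0.1292 0.0756] 47
top 2 circ 0.6238 0.0158 0.0355 mean [0.6226 0.0148] zmed 0.1076 knob [0.6033 0.0167 0.1286] 0.13409139532916536 handle [0.6249 0.0697 0.0735] 28
tray z 0.012223323228964578 ((0.5899158120155334, -0.299246609210968), (0.14937856793403625, 0.26763439178466797), 1.7903534173965454) [ 0.51227546 -0.4352047 ] [ 0.66613815 -0.16439099]
scene 0 circ 0.4877 0.2672 0.1169 mean [0.4456 0.3282] zmed 0.1064 knob [0.4193 0.3233 0.1257] 0.1306740025186286 handle [0.4455 0.3253 0.0647] 313
scene 1 circ 0.5952 0.1018 0.0912 mean [0.5746 0.1337] zmed 0.1065 knob [0.5453 0.1496 0.1271] 0.1328119922180212 handle [0.5976 0.1378 0.068 ] 216
scene 2 circ 0.6268 0.0158 0.0367 mean [0.6282 0.015 ] zmed 0.1069 knob [0.6073 0.0171 0.1268] 0.13324141804582268 handle [0.6097 0.0754 0.0629] 78
tray z 0.01241025787882527 ((0.5910466909408569, -0.3010520935058594), (0.1526513546705246, 0.26699110865592957), 1.902030110359192) [ 0.51196651 -0.43283095] [ 0.67124759 -0.16587862]
0.011
[ 0.6581 -0.1643  0.012 ]
[ 0.5091 -0.1713  0.012 ]
[ 0.6646 -0.4105  0.012 ]
[ 0.5178 -0.4378  0.012 ]
[ 0.5168 -0.1684  0.012 ]
[ 0.6642 -0.1661  0.012 ]
[ 0.6713 -0.4309  0.012 ]
```

```bash
cat >> h.py <<'E'
def plan(*tg,yaw=None):
    p,M=tool();print('tcp',p.round(4),'xdir deg',np.degrees(np.arctan2(M[1,0],M[0,0])).round(2),'tz',M[:,2].round(3))
    for t in tg:print(t,'->',cm(t,np.radians(yaw) if yaw is not None else None))
E
python3 - <<'E'
from h import *
plan((.27,-.4,.27),(.30,-.22,.27),(.42,-.08,.27),(.6,.016,.27),yaw=-45)
E
```

```text
tcp [ 0.2033 -0.5641  0.2288] xdir deg -70.19 tz [-0.     0.001 -1.   ]
(0.27, -0.4, 0.27) -> (array([-13.18, -11.84,  -4.1 ]), np.float64(-0.44))
(0.3, -0.22, 0.27) -> (array([-29.1 , -20.76,  -4.07]), np.float64(-0.44))
(0.42, -0.08, 0.27) -> (array([-38.2 , -36.8 ,  -4.06]), np.float64(-0.44))
(0.6, 0.016, 0.27) -> (array([-41.13, -56.99,  -4.05]), np.float64(-0.44))
```

Request:
play_rows(
  increments=[
    [[-3.5, -3, -1.5, -0.1], [-7, -6, -3, -0.2], [-10, -9, -4, -0.3], [-13.2, -11.8, -4, -0.44], [-17.5, -14, -4, -0.44]],
  ],
  jaw=9.3,
)

```text
t: 0.65
tool_pos: [0.2764, -0.3508, 0.2692]
orientation: [-2.905, 1.194, 0.0]
force: [0.9, -0.7, 1.3]
opening: 0.0929
```

```bash
python3 - <<'E'
from h import *
plan((.30,-.22,.27),(.42,-.08,.27),(.57,.016,.27),yaw=-45)
E
```

```text
tcp [ 0.2764 -0.3508  0.2692] xdir deg -44.68 tz [ 0.     0.001 -1.   ]
(0.3, -0.22, 0.27) -> (array([ -7.52, -10.96,  -0.07]), np.float64(0.006))
(0.42, -0.08, 0.27) -> (array([ -8.83, -29.35,  -0.05]), np.float64(0.006))
(0.57, 0.016, 0.27) -> (array([-4.920e+00, -4.672e+01, -3.000e-02]), np.float64(0.006))
```

Request:
play_rows(
  increments=[
    [[-3, -4, 0, 0], [-6, -8, 0, 0], [-7.8, -12.5, 0, 0], [-8.1, -17.5, 0, 0], [-8.4, -22.5, 0, 0]],
  ],
)

```text
t: 1.15
tool_pos: [0.3754, -0.1301, 0.2698]
orientation: [-2.905, 1.195, -0.003]
force: [0.8, -0.4, 0.4]
opening: 0.0929
```

Request:
play_rows(
  increments=[
    [[-0.3, -5, 0, 0], [0.5, -10, 0, 0], [1.5, -15, 0, 0], [2.5, -20, 0, 0], [3, -22, 0, 0]],
  ],
)

```text
t: 1.65
tool_pos: [0.5534, 0.0079, 0.2692]
orientation: [-2.906, 1.191, -0.001]
force: [-0.3, -0.7, -0.9]
opening: 0.093
```

```bash
python3 - <<'E'
from h import *
plan((.57,.016,.27))
p=camera_params('wrist');im,d=read_camera('wrist');cv2.imwrite('pics/w1.png',im);np.save('pics/w1.npy',d)
print(p['eye'],R.from_rotvec(p['orientation']).as_matrix().round(3))
E
```

```text
tcp [0.5534 0.0079 0.2692] xdir deg -44.58 tz [ 0.001  0.001 -1.   ]
(0.57, 0.016, 0.27) -> (array([ 0.61, -1.74, -0.08]), 0)
[0.59870252 0.05312659 0.42397891] [[ 0.713  0.681  0.167]
 [-0.701  0.693  0.168]
 [-0.001 -0.237  0.972]]
```

View pics/w1.png

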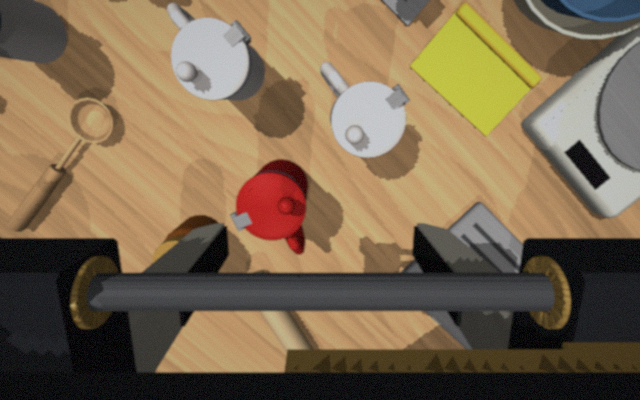

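```bash
python3 - <<'E'
from h import *
p=camera_params('wrist');im=cv2.imread('pics/w1.png');d=np.load('pics/w1.npy');P=cloud(p,d)
pt=camera_params('top');ps=camera_params('scene')
hsv=cv2.cvtColor(im,cv2.COLOR_BGR2HSV)
for k,c,g in((2,(368,120),(.624,.016)),(1,(210,58),(.562,.149))):
    z=P[...,2]
    m=(hsv[...,1]<50)&(d>0)&(np.hypot(P[...,0]-g[0],P[...,1]-g[1])<.08)
    q=P[m&(z>.103)&(z<.112)];kn=P[m&(z>.118)]
    hd=P[m&(z>.04)&(z<.098)];hd=hd[np.hypot(hd[:,0]-g[0],hd[:,1]-g[1])>.047]
    (cx,cy),r=cv2.minEnclosingCircle(q[:,:2].astype(np.float32))
    print(k,'c',(cx,cy),r,q.mean(0),'knob',kn.mean(0),'hd',hd.mean(0),len(hd))
# knob triangulation wrist + top/scene
for k,w,t,s in((2,(354,133),(170+523/3.6,120+184/3.3),(160+459/2.8,110+284/2.8)),(1,(186,71),(170+372/3.6,120+255/3.3),(160+567/2.8,110+212/2.8))):
    print(k,two(p,w,pt,t),two(p,w,ps,s),two(pt,t,ps,s))
for n,w,z in(('lid2',(368,120),.108),('hng2',(398,96),.104),('han2',(328,72),.085),('lid1',(210,58),.108),('hng1',(238,33),.104),('han1',(180,14),.085)):print(n,onz(p,*w,z))
E
```

```text
2 c (0.6254203915596008, 0.015461377799510956) 0.03611697256565094 [0.6248738  0.01658702 0.10621651] knob [0.58739914 0.00932743 0.35301099] hd [0.62736626 0.07120607 0.08134349] 251
1 c (0.5628410577774048, 0.148332417011261) 0.03639853373169899 [0.563181   0.14784314 0.10644587] knob [0.53799915 0.10395499 0.26812548] hd [0.56595224 0.20328554 0.0789231 ] 242
2 (array([0.60668943, 0.01285165, 0.08064893]), np.float64(0.0028625473139839556)) (array([0.60471521, 0.01731229, 0.11881095]), np.float64(0.0024194673708626277)) (array([0.60282882, 0.01449976, 0.11775612]), np.float64(0.004022586739866413))
1 (array([0.5396176 , 0.14791606, 0.12351518]), np.float64(0.007198683634452241)) (array([0.54092533, 0.15283232, 0.11856206]), np.float64(0.0009075489171868574)) (array([0.53906681, 0.14960436, 0.11753462]), np.float64(0.008304921226428686))
lid2 [0.62188457 0.01680209 0.108     ]
hng2 [0.6549289  0.01307914 0.104     ]
han2 [0.62655856 0.07145608 0.085     ]
lid1 [0.56135923 0.14831685 0.108     ]
hng1 [0.59268834 0.14608927 0.104     ]
han1 [0.56722015 0.19799589 0.085     ]
```

```bash
python3 - <<'E'
from h import *
plan((.624,.0163,.17),(.624,.0163,.076),yaw=-49)
E
```

```text
tcp [0.5546 0.0088 0.2687] xdir deg -44.55 tz [ 0.001  0.002 -1.   ]
(0.624, 0.0163, 0.17) -> (array([ 4.42, -5.38,  9.88]), np.float64(0.078))
(0.624, 0.0163, 0.076) -> (array([ 4.42, -5.36, 19.28]), np.float64(0.078))
```

Request:
play_rows(
  increments=[
    [[2.2, -2.7, 1.5, 0.04], [4.4, -5.4, 4, 0.08], [4.4, -5.4, 7, 0.08], [4.4, -5.4, 9.5, 0.08], [4.4, -5.4, 9.8, 0.08]],
  ],
)

```text
t: 2.2
tool_pos: [0.6212, 0.0167, 0.1656]
orientation: [2.856, -1.306, -0.011]
force: [-0.5, -0.9, -0.5]
opening: 0.0931
```

```bash
python3 - <<'E'
from h import *
plan((.624,.0163,.076),yaw=-49)
p=camera_params('wrist');im,d=read_camera('wrist');cv2.imwrite('pics/w2.png',im);np.save('pics/w2.npy',d)
print(read_state()['force'])
E
```

```text
tcp [0.6212 0.0167 0.1656] xdir deg -49.13 tz [-0.007  0.002 -1.   ]
(0.624, 0.0163, 0.076) -> (array([ 0.27, -0.21,  8.96]), np.float64(-0.002))
[-0.17838899 -0.27205193 -0.28420073]
```

View pics/w2.png

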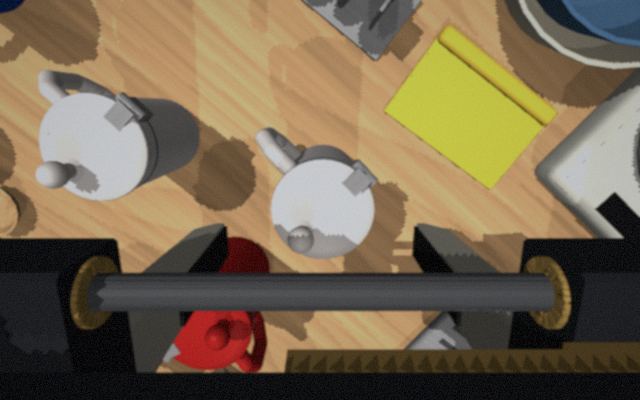

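Request:
play_rows(
  increments=[
    [[0.3, -0.2, 3, 0], [0.3, -0.2, 6, 0], [0.3, -0.2, 8, 0], [0.3, -0.2, 8.9, 0], [0.3, -0.2, 9.0, 0]],
  ],
)

```text
t: 2.75
tool_pos: [0.6252, 0.0157, 0.0782]
orientation: [2.857, -1.306, -0.007]
force: [-0.3, -0.5, 0.3]
opening: 0.0932
```

Request:
play_rows(
  increments=[
    [[0, 0, 0, 0], [0, 0, 0, 0], [0, 0, 0, 0], [0, 0, 0, 0], [0, 0, 0, 0]],
  ],
  jaw=5,
  squeeze=30,
)

```text
t: 3.25
tool_pos: [0.6254, 0.0161, 0.0791]
orientation: [-2.857, 1.306, 0.007]
force: [-1.7, 3.3, 5.9]
opening: 0.0643
```

```bash
python3 - <<'E'
from h import *
plan((.624,.0163,.076),yaw=-49)
s=read_state();print(s['force'],s['wrist_torque'],s['opening'])
E
```

```text
tcp [0.6254 0.0161 0.0791] xdir deg -49.13 tz [-0.004  0.002 -1.   ]
(0.624, 0.0163, 0.076) -> (array([-0.1 ,  0.1 ,  0.31]), np.float64(-0.002))
[-1.74480793  3.33564114  5.92713276] [ 0.37491344  0.47293471 -0.02327241] 0.06431318538479454
```

Request:
play_rows(
  increments=[
    [[0, 0, -0.7, 0], [0, 0, -1.8, 0], [0, 0, -2.5, 0], [0, 0, -2.5, 0], [0, 0, -2.5, 0]],
  ],
)

```text
t: 3.75
tool_pos: [0.6257, 0.016, 0.1043]
orientation: [-2.856, 1.306, 0.006]
force: [0.0, -0.0, -4.8]
opening: 0.064
```

Request:
play_rows(
  increments=[
    [[0, 0, 0, 0], [0, 0, 0, 0], [0, 0, 0, 0]],
  ],
)

```text
t: 4.05
tool_pos: [0.6254, 0.016, 0.1038]
orientation: [-2.857, 1.306, 0.007]
force: [0.6, -0.6, -4.2]
opening: 0.0644
```

```bash
python3 - <<'E'
from h import *
plan((.624,.0163,.076),yaw=-49)
for i in range(4):
    im,d=read_camera('top');s=read_state();print(s['force'],s['wrist_torque'],s['opening'],s['tool_pos'])
E
```

```text
tcp [0.6254 0.016  0.1038] xdir deg -49.14 tz [-0.004  0.002 -1.   ]
(0.624, 0.0163, 0.076) -> (array([-0.1 ,  0.08,  2.78]), np.float64(-0.002))
[ 0.09688687 -0.07659497 -5.13106952] [-0.01023536 -0.07342938  0.01948945] 0.06455165315689525 [0.62544252 0.01598656 0.10390909]
[-0.07877128  0.23803346 -4.46951568] [-0.08227584 -0.0005309  -0.01355829] 0.06463187474702523 [0.62553803 0.01598649 0.10404155]
[-0.60081163 -0.58903258 -4.52611405] [-0.03257425 -0.11511428 -0.03454058] 0.064289551321591 [0.62557809 0.01599906 0.10411392]
[-0.71067547 -0.99473375 -3.9953298 ] [-0.03861406 -0.01402095 -0.06104626] 0.06435248006933912 [0.62562017 0.01599334 0.10418028]
```

```bash
python3 - <<'E'
from h import *
plan((.5874,-.1935,.13),(.5874,-.1935,.0915),yaw=-43)
E
```

```text
tcp [0.6256 0.016  0.1042] xdir deg -49.14 tz [-0.003  0.002 -1.   ]
(0.5874, -0.1935, 0.13) -> (array([13.33, 16.6 , -2.62]), np.float64(-0.107))
(0.5874, -0.1935, 0.0915) -> (array([13.35, 16.6 ,  1.23]), np.float64(-0.107))
```

Request:
play_rows(
  increments=[
    [[0.3, 0.4, -1, 0], [1.2, 1.5, -2, -0.02], [2.8, 3.5, -2.6, -0.05], [4.8, 6, -2.6, -0.08], [6.8, 8.5, -2.6, -0.107]],
  ],
)

```text
t: 4.75
tool_pos: [0.6062, -0.0923, 0.1315]
orientation: [-2.923, 1.148, 0.003]
force: [1.1, 0.1, -3.9]
opening: 0.0639
```

```bash
python3 - <<'E'
from h import *
plan((.5874,-.1935,.13),(.5874,-.1935,.0915),yaw=-43)
print(read_state()['force'],read_state()['opening'])
E
```

```text
tcp [ 0.6062 -0.0923  0.1315] xdir deg -42.89 tz [-0.002  0.002 -1.   ]
(0.5874, -0.1935, 0.13) -> (array([5.51, 8.69, 0.14]), np.float64(0.002))
(0.5874, -0.1935, 0.0915) -> (array([5.52, 8.69, 3.99]), np.float64(0.002))
[ 1.09125363  0.13032066 -3.90667324] 0.06394017061209216
```

Before placing, I take one look to refine the tray from above.

Request:
play_rows(
  increments=[
    [[1.3, 2.1, 0, 0], [2.9, 4.6, 0, 0], [4.3, 6.8, 0, 0], [5.2, 8.2, 0, 0], [5.5, 8.7, 0.1, 0]],
  ],
)

```text
t: 5.25
tool_pos: [0.5872, -0.1954, 0.1312]
orientation: [-2.922, 1.151, 0.001]
force: [0.5, -0.3, -5.0]
opening: 0.0642
```

```bash
python3 - <<'E'
from h import *
plan((.5874,-.1935,.0915),yaw=-43)
print(read_state()['force'],read_state()['opening'])
p=camera_params('wrist');im,d=read_camera('wrist');cv2.imwrite('pics/w3.png',im);np.save('pics/w3.npy',d)
im,d=read_camera('scene');cv2.imwrite('pics/s3.png',cv2.resize(im[130:310,60:380],None,fx=2.5,fy=2.5,interpolation=2))
E
```

```text
tcp [ 0.5872 -0.1954  0.1312] xdir deg -43.0 tz [-0.001  0.001 -1.   ]
(0.5874, -0.1935, 0.0915) -> (array([-0.11, -0.16,  3.97]), np.float64(-0.0))
[ 0.48194882 -0.34230261 -5.01203808] 0.0642235464635131
```

View pics/w3.png

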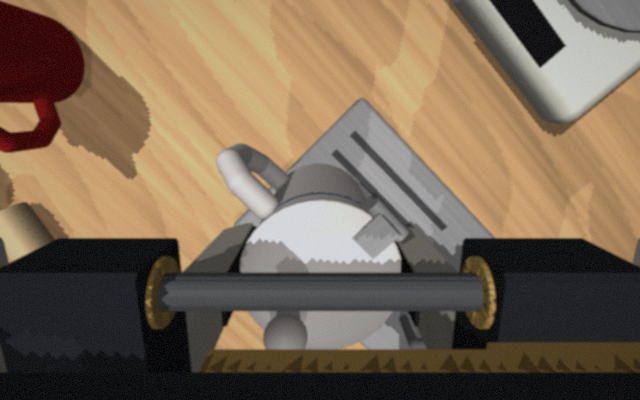

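View pics/s3.png

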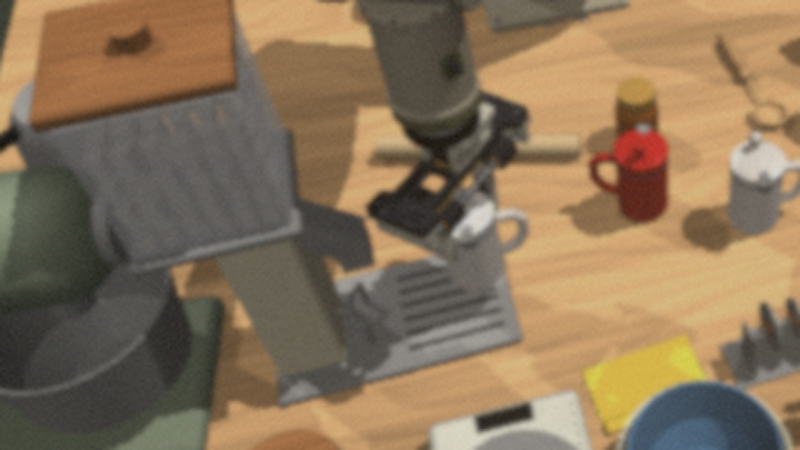

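```bash
python3 - <<'E'
from h import *
p=camera_params('wrist');print(onz(p,362,99,.012),onz(p,490,238,.012))
E
```

```text
[ 0.65750365 -0.1642896   0.012     ] [ 0.66170106 -0.31953332  0.012     ]
```

Request:
play_rows(
  increments=[
    [[-0.1, -0.1, 1, 0], [-0.1, -0.1, 2.2, 0], [-0.1, -0.1, 3.2, 0], [-0.1, -0.1, 3.7, 0], [-0.1, -0.1, 4.0, 0]],
  ],
)

```text
t: 5.85
tool_pos: [0.5862, -0.1907, 0.0907]
orientation: [-2.922, 1.148, 0.009]
force: [-13.0, 9.5, 22.8]
opening: 0.064
```

```bash
python3 - <<'E'
from h import *
plan((.5874,-.1935,.0911),yaw=-43)
s=read_state();print(s['force'],s['wrist_torque'],s['opening'])
im,d=read_camera('scene');cv2.imwrite('pics/s4.png',cv2.resize(im[130:310,60:380],None,fx=2.5,fy=2.5,interpolation=2))
E
```

```text
tcp [ 0.5862 -0.1907  0.0907] xdir deg -42.91 tz [-0.004  0.004 -1.   ]
(0.5874, -0.1935, 0.0911) -> (array([ 0.28,  0.12, -0.04]), np.float64(0.002))
[-12.9878318    9.50121417  22.84712152] [ 1.93986815  2.72854529 -0.02538302] 0.06395449396791308
```

View pics/s4.png

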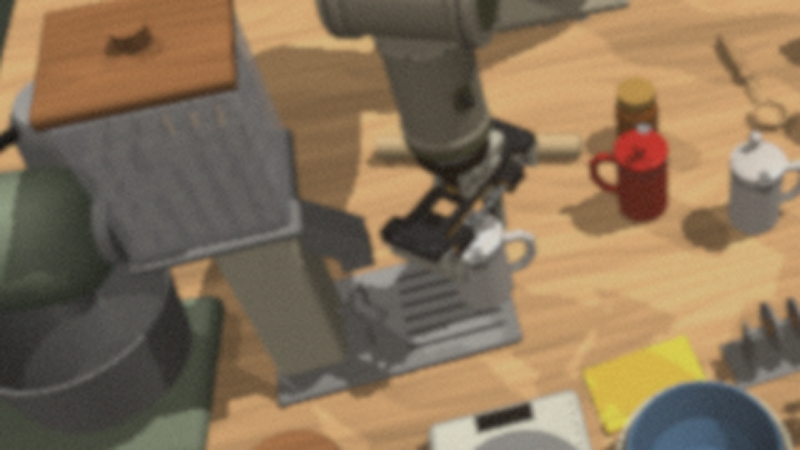

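Request:
play_rows(
  increments=[
    [[0.15, 0.1, -0.12, 0], [0.2, 0.15, -0.15, 0], [0.2, 0.15, -0.15, 0]],
  ],
)

```text
t: 6.2
tool_pos: [0.5869, -0.1935, 0.0921]
orientation: [-2.922, 1.148, 0.007]
force: [1.1, 0.0, -5.0]
opening: 0.0638
```

Request:
play_rows(
  increments=[
    [[0, 0, 0, 0], [0, 0, 0, 0], [0, 0, 0, 0]],
  ],
  jaw=9.3,
)

```text
t: 6.5
tool_pos: [0.5875, -0.1938, 0.0928]
orientation: [-2.922, 1.148, 0.005]
force: [0.8, 0.2, -1.1]
opening: 0.0837
```

Request:
play_rows(
  increments=[
    [[0, 0, -1, 0], [0, 0, -3.5, 0], [0, 0, -7, 0], [0, 0, -10.5, 0], [0, 0, -11.5, 0]],
  ],
)

```text
t: 7.0
tool_pos: [0.5901, -0.1951, 0.2143]
orientation: [-2.922, 1.148, -0.008]
force: [0.3, -1.5, -0.1]
opening: 0.0933
```

```bash
python3 - <<'E'
from h import *
s=read_state();print(s['force'],s['wrist_torque'],s['opening'])
plan((.5874,-.1935,.0911),yaw=-43)
p=camera_params('wrist');im,d=read_camera('wrist');cv2.imwrite('pics/w5.png',im);np.save('pics/w5.npy',d)
im,d=read_camera('top');cv2.imwrite('pics/t5.png',im);np.save('pics/t5.npy',d)
im,d=read_camera('scene');cv2.imwrite('pics/s5.png',im);np.save('pics/s5.npy',d)
E
```

```text
[ 0.32865538 -1.47283558 -0.12410376] [-0.05122181 -0.01642694  0.02589409] 0.09326980935576146
tcp [ 0.5901 -0.1951  0.2143] xdir deg -42.91 tz [ 0.006 -0.    -1.   ]
(0.5874, -0.1935, 0.0911) -> (array([-0.36,  0.11, 12.31]), np.float64(0.002))
```

View pics/w5.png

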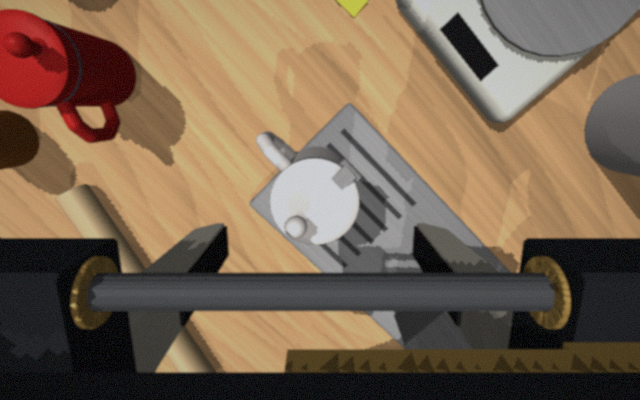

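View pics/t5.png

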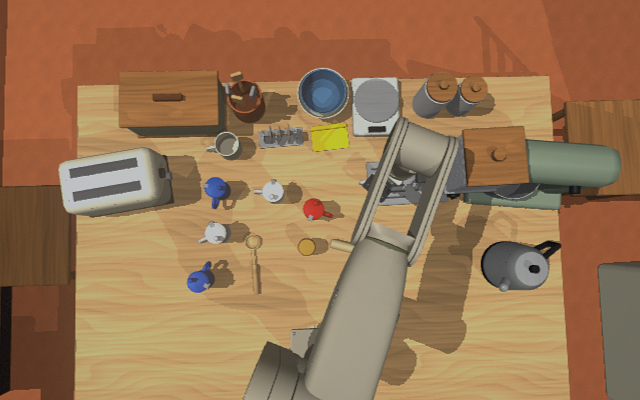

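```bash
python3 - <<'E'
from h import *
p=camera_params('wrist');im=cv2.imread('pics/w5.png');d=np.load('pics/w5.npy');P=cloud(p,d);z=P[...,2]
hsv=cv2.cvtColor(im,cv2.COLOR_BGR2HSV)
g=(.588,-.193)
m=(hsv[...,1]<60)&(d>0)&(np.hypot(P[...,0]-g[0],P[...,1]-g[1])<.085);m[:100]=0
m[255:]=0;m[:,:235]=0;m[:,400:]=0
q=P[m&(z>.113)&(z<.124)];kn=P[m&(z>.130)&(z<.15)]
hd=P[m&(z>.05)&(z<.11)];hd=hd[np.hypot(hd[:,0]-g[0],hd[:,1]-g[1])>.047]
print('lid',cv2.minEnclosingCircle(q[:,:2].astype(np.float32)),q.mean(0),'knob',kn.mean(0),len(kn),kn[:,2].max(),'hd',hd.mean(0),len(hd))
for n,w,zz in(('lid',(315,200),.120),('hng',(345,174),.116),('knob',(296,227),.135),('han',(265,142),.097),('corF',(350,104),.012),('corN',(250,203),.012)):print(n,onz(p,*w,zz))
ps=camera_params('scene');dd=np.load('pics/s5.npy');P=cloud(ps,dd);z=P[...,2]
im=cv2.imread('pics/s5.png');cv2.imwrite('pics/s5c.png',cv2.resize(im[170:290,180:300],None,fx=5,fy=5,interpolation=2))
E
```

```text
lid ((0.5845348238945007, -0.1956055760383606), 0.03336581215262413) [ 0.58463421 -0.19448612  0.1139584 ] knob [ 0.56472532 -0.19512778  0.13464846] 381 0.13848366110916593 hd [ 0.58233247 -0.13891102  0.08449925] 370
lid [ 0.58497112 -0.19267933  0.12      ]
hng [ 0.6130933  -0.19392751  0.116     ]
knob [ 0.5652458  -0.19508601  0.135     ]
han [ 0.58371401 -0.13814107  0.097     ]
corF [ 0.65462225 -0.16508373  0.012     ]
corN [ 0.5122179  -0.16894661  0.012     ]
```

View pics/s5c.png

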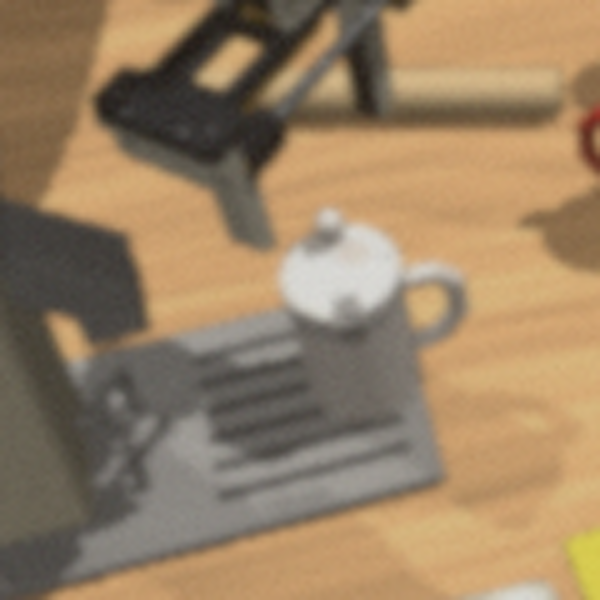

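```bash
python3 - <<'E'
from h import *
print(read_state()['q'])
plan((.567,-.193,.21),(.567,-.193,.1345),yaw=-89)
E
```

```text
[-0.40305707  0.19365993  1.45623785  0.00197903  1.49300156  0.34574676]
tcp [ 0.5883 -0.1944  0.2087] xdir deg -42.91 tz [-0.     0.002 -1.   ]
(0.567, -0.193, 0.21) -> (array([-1.65,  1.35, -0.13]), np.float64(0.804))
(0.567, -0.193, 0.1345) -> (array([-1.64,  1.36,  7.42]), np.float64(0.804))
```

Request:
play_rows(
  increments=[
    [[-0.4, 0.3, 0, 0.14], [-0.8, 0.7, 0, 0.28], [-1.2, 1, 0, 0.42], [-1.6, 1.3, 0, 0.56], [-1.6, 1.3, 0, 0.7]],
  ],
  jaw=5.5,
)

```text
t: 7.65
tool_pos: [0.566, -0.1924, 0.2059]
orientation: [-2.346, 2.089, 0.009]
force: [-0.0, -0.4, 0.5]
opening: 0.0578
```

Request:
play_rows(
  increments=[
    [[0, 0, 0, 0.1], [0, 0, 0.6, 0.1], [0, 0, 1.2, 0.1], [0, 0, 1.2, 0.1]],
  ],
)

```text
t: 8.05
tool_pos: [0.5648, -0.1919, 0.1912]
orientation: [2.241, -2.2, -0.015]
force: [0.4, 0.6, -0.5]
opening: 0.055
```

```bash
python3 - <<'E'
from h import *
plan((.567,-.193,.1345),yaw=-89)
p=camera_params('wrist');im,d=read_camera('wrist');cv2.imwrite('pics/w6.png',im);np.save('pics/w6.npy',d)
im,d=read_camera('scene');cv2.imwrite('pics/s6.png',cv2.resize(im[130:310,100:340],None,fx=3.3,fy=3.3,interpolation=2))
E
```

```text
tcp [ 0.5648 -0.1919  0.1912] xdir deg -88.94 tz [-0.008  0.006 -1.   ]
(0.567, -0.193, 0.1345) -> (array([ 0.15, -0.26,  5.67]), np.float64(0.001))
```

View pics/w6.png

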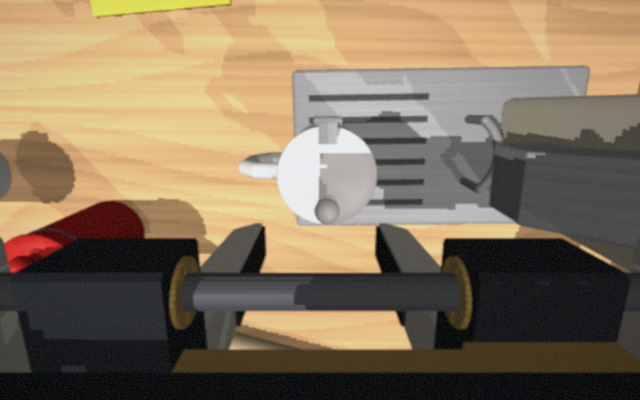

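View pics/s6.png

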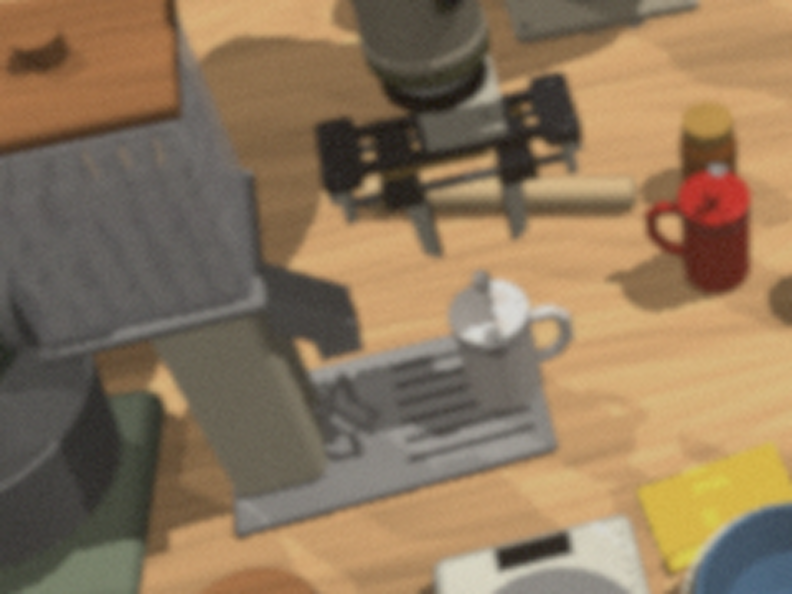

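```bash
python3 - <<'E'
from h import *
p=camera_params('wrist')
for n,w,zz in(('lid',(327,173),.120),('hng',(327,125),.116),('knob',(328,210),.135),('han',(243,166),.097),('corF',(294,72),.012),('corFb',(590,67),.012),('corN',(297,223),.012)):print(n,onz(p,*w,zz).round(4))
im=cv2.imread('pics/w6.png');d=np.load('pics/w6.npy');P=cloud(p,d)
k=P[200:220,318:338].reshape(-1,3);k=k[(k[:,2]>.128)];print(k.mean(0),k[:,2].max())
q=P[60:230,280:600].reshape(-1,3);q=q[np.abs(q[:,2]-.012)<.003];print(cv2.minAreaRect(q[:,:2].astype(np.float32)))
s=P[100:200,430:500].reshape(-1,3);s=s[(s[:,2]>.038)&(s[:,2]<.055)];print('stop',len(s),s.min(0),s.max(0),s.mean(0))
c=P[140:215,490:640].reshape(-1,3);c=c[(c[:,2]>.125)];print('chute ymax',c[:,1].max(),c[np.argsort(-c[:,1])[:8]].round(3), c[:,:].min(0),c.max(0))
E
```

```text
lid [ 0.5874 -0.1972  0.12  ]
hng [ 0.6182 -0.1965  0.116 ]
knob [ 0.5665 -0.1981  0.135 ]
han [ 0.5868 -0.1368  0.097 ]
corF [ 0.6589 -0.1671  0.012 ]
corFb [ 0.668  -0.4334  0.012 ]
corN [ 0.5146 -0.1701  0.012 ]
[ 0.56886716 -0.1975482   0.14207624] 0.14597089519154222
((0.5903247594833374, -0.3015954792499542), (0.15012995898723602, 0.26881495118141174), 1.8851885795593262)
stop 657 [ 0.55828757 -0.34188058  0.03802215] [ 0.62422859 -0.32510344  0.0534261 ] [ 0.5935377  -0.33369349  0.0491162 ]
chute ymax -0.19307146335448844 [[ 0.631 -0.193  0.347]
 [ 0.631 -0.193  0.347]
 [ 0.631 -0.193  0.347]
 [ 0.631 -0.193  0.347]
 [ 0.631 -0.193  0.347]
 [ 0.631 -0.193  0.347]
 [ 0.631 -0.193  0.347]
 [ 0.631 -0.193  0.347]] [ 0.5707231 -0.357771   0.1251335] [ 0.6313995  -0.19307146  0.34729226]
```

```bash
python3 - <<'E'
from h import *
plan((.5675,-.197,.1345),yaw=-89)
E
```

```text
tcp [ 0.5656 -0.1922  0.193 ] xdir deg -89.0 tz [-0.006  0.005 -1.   ]
(0.5675, -0.197, 0.1345) -> (array([ 0.51, -0.22,  5.84]), np.float64(-0.0))
```

Request:
play_rows(
  increments=[
    [[0.5, -0.2, 1.2, 0], [0.5, -0.2, 3, 0], [0.5, -0.2, 4.8, 0], [0.5, -0.2, 5.7, 0], [0.5, -0.2, 5.8, 0]],
  ],
)

```text
t: 8.65
tool_pos: [0.5663, -0.1967, 0.1329]
orientation: [2.24, -2.2, -0.016]
force: [0.5, 0.0, -0.8]
opening: 0.0549
```

```bash
python3 - <<'E'
from h import *
plan((.5675,-.197,.1345),yaw=-89)
print(read_state()['force'])
p=camera_params('wrist');im,d=read_camera('wrist');cv2.imwrite('pics/w7.png',im)
E
```

```text
tcp [ 0.5663 -0.1967  0.1329] xdir deg -88.99 tz [-0.009  0.006 -1.   ]
(0.5675, -0.197, 0.1345) -> (array([ 0.03, -0.12, -0.17]), np.float64(0.0))
[ 0.52049517  0.00515375 -0.80492489]
```

View pics/w7.png

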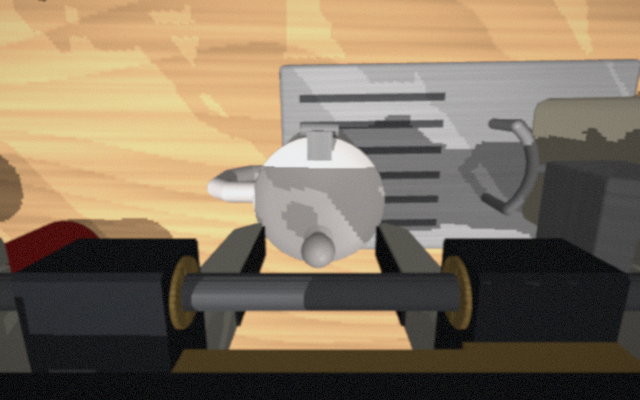

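```bash
python3 - <<'E'
from h import *
p=camera_params('wrist');t,M=tool()
print('grasp',proj(p,t-M[:,2]*.0),'tip',proj(p,t+M[:,2]*.011))
for z in(.132,.135,.138):print(onz(p,318,249,z))
plan((.569,-.197,.135),yaw=-89)
E
```

```text
grasp (np.float64(317.47028321958925), np.float64(247.7111795204152)) tip (np.float64(317.6452330678611), np.float64(239.13177333907905))
[ 0.56534697 -0.19709644  0.132     ]
[ 0.56664452 -0.19710969  0.135     ]
[ 0.56794206 -0.19712294  0.138     ]
tcp [ 0.5668 -0.1968  0.134 ] xdir deg -88.99 tz [-0.007  0.005 -1.   ]
(0.569, -0.197, 0.135) -> (array([ 0.02, -0.21, -0.11]), np.float64(0.0))
```

Request:
play_rows(
  increments=[
    [[0, 0, 0, 0], [0, 0, 0, 0], [0, 0, 0, 0], [0, 0, 0, 0], [0, 0, 0, 0]],
  ],
  jaw=1,
  squeeze=8,
)

```text
t: 9.2
tool_pos: [0.567, -0.1969, 0.1343]
orientation: [2.24, -2.201, -0.013]
force: [0.1, -1.1, -0.6]
opening: 0.0192
```

```bash
python3 - <<'E'
from h import *
plan((.569,-.197,.135),yaw=-89)
s=read_state();print(s['force'],s['opening'])
E
```

```text
tcp [ 0.567  -0.1969  0.1343] xdir deg -88.99 tz [-0.007  0.005 -1.   ]
(0.569, -0.197, 0.135) -> (array([ 0.01, -0.19, -0.07]), np.float64(0.0))
[ 0.11468053 -1.07743716 -0.64944923] 0.019249496873086105
```

Request:
play_rows(
  increments=[
    [[0, 0, 0, 0], [0, -0.2, -0.4, 0], [0, -0.4, -0.77, 0], [0, -0.65, -1.1, 0], [0, -0.92, -1.47, 0]],
  ],
)

```text
t: 9.7
tool_pos: [0.5766, -0.1968, 0.1493]
orientation: [2.24, -2.201, -0.013]
force: [-0.4, 1.7, -1.0]
opening: 0.0147
```

```bash
python3 - <<'E'
from h import *
plan((.567+.0224,-.197,.1343+.026),(.567+.0383,-.197,.1343+.0329))
s=read_state();print(s['force'],s['opening'])
im,d=read_camera('scene');cv2.imwrite('pics/s8.png',cv2.resize(im[170:290,180:340],None,fx=5,fy=5,interpolation=2))
E
```

```text
tcp [ 0.5766 -0.1968  0.1493] xdir deg -88.98 tz [-0.007  0.005 -1.   ]
(0.5893999999999999, -0.197, 0.1603) -> (array([ 0.04, -1.27, -1.1 ]), 0)
(0.6053, -0.197, 0.16720000000000002) -> (array([ 0.06, -2.86, -1.8 ]), 0)
[-0.35439717  1.73066543 -1.00750235] 0.014683703847936366
```

View pics/s8.png

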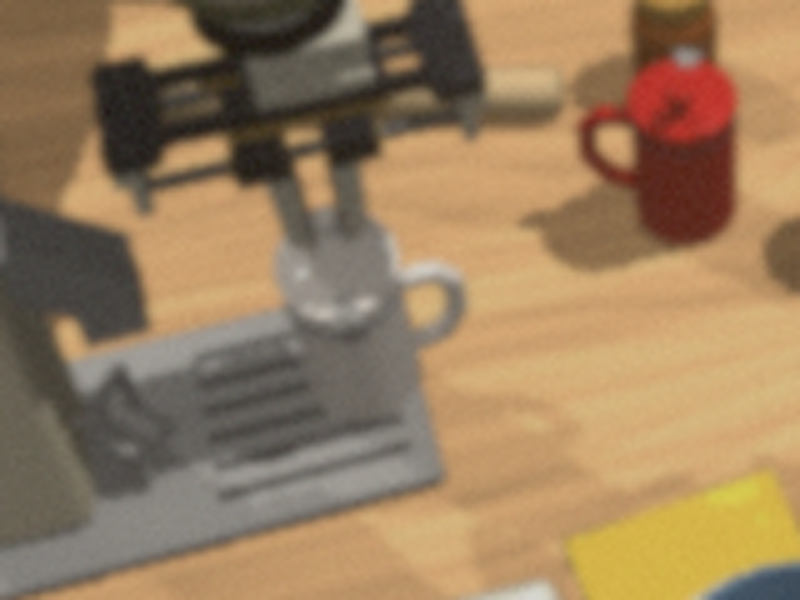

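Request:
play_rows(
  increments=[
    [[0, -0.3, -0.3, 0], [0, -0.6, -0.6, 0], [0, -1.28, -1.1, 0], [0, -2.05, -1.5, 0], [0, -2.85, -1.78, 0]],
  ],
)

```text
t: 10.25
tool_pos: [0.6067, -0.1966, 0.1683]
orientation: [2.241, -2.201, -0.01]
force: [-0.4, 0.3, -1.3]
opening: 0.0151
```

```bash
python3 - <<'E'
from h import *
plan((.567+.0555,-.197,.1343+.0349),(.567+.07,-.197,.1343+.0325))
s=read_state();print(s['force'],s['opening'])
im,d=read_camera('scene');cv2.imwrite('pics/s9.png',cv2.resize(im[170:290,180:340],None,fx=5,fy=5,interpolation=2))
E
```

```text
tcp [ 0.6067 -0.1966  0.1683] xdir deg -88.98 tz [-0.005  0.004 -1.   ]
(0.6224999999999999, -0.197, 0.16920000000000002) -> (array([ 0.07, -1.57, -0.1 ]), 0)
(0.637, -0.197, 0.1668) -> (array([ 0.09, -3.03,  0.14]), 0)
[-0.35467217  0.26418413 -1.34603762] 0.015063741533452947
```

View pics/s9.png

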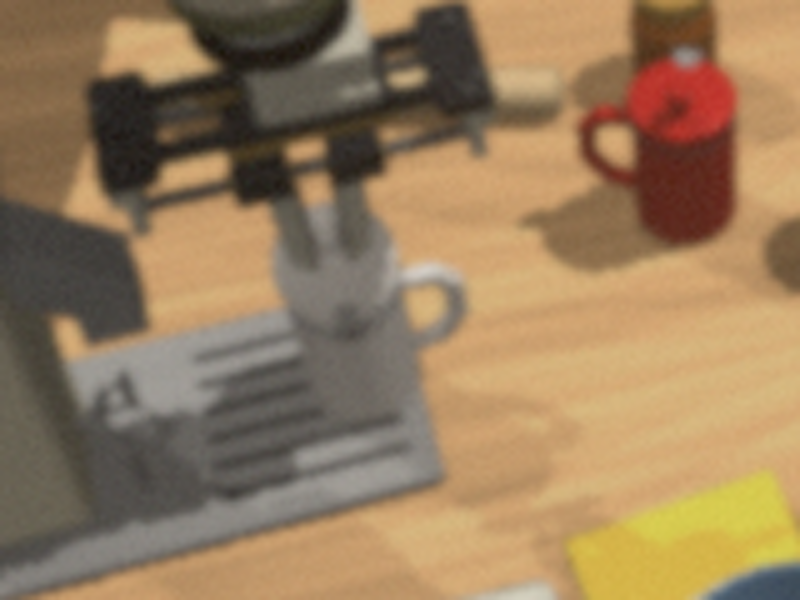

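Request:
play_rows(
  increments=[
    [[0, -0.5, -0.1, 0], [0, -1.1, -0.12, 0], [0, -1.7, -0.1, 0], [0, -2.4, 0, 0], [0, -3.0, 0.14, 0]],
  ],
)

```text
t: 10.8
tool_pos: [0.6385, -0.1962, 0.1674]
orientation: [-2.241, 2.201, 0.008]
force: [-0.5, -0.8, 0.7]
opening: 0.015
```

```bash
python3 - <<'E'
from h import *
plan((.567+.0555,-.197,.1343+.0349),(.567+.07,-.197,.1343+.0325))
s=read_state();print(s['force'],s['opening'])
im,d=read_camera('scene');cv2.imwrite('pics/s10.png',cv2.resize(im[170:290,180:340],None,fx=5,fy=5,interpolation=2))
im,d=read_camera('wrist');cv2.imwrite('pics/w10.png',im)
E
```

```text
tcp [ 0.6385 -0.1962  0.1674] xdir deg -88.97 tz [-0.003  0.004 -1.   ]
(0.6224999999999999, -0.197, 0.16920000000000002) -> (array([ 0.05,  1.61, -0.18]), 0)
(0.637, -0.197, 0.1668) -> (array([0.08, 0.16, 0.06]), 0)
[-0.53434732 -0.78318737  0.73785484] 0.015046405063670611
```

View pics/s10.png

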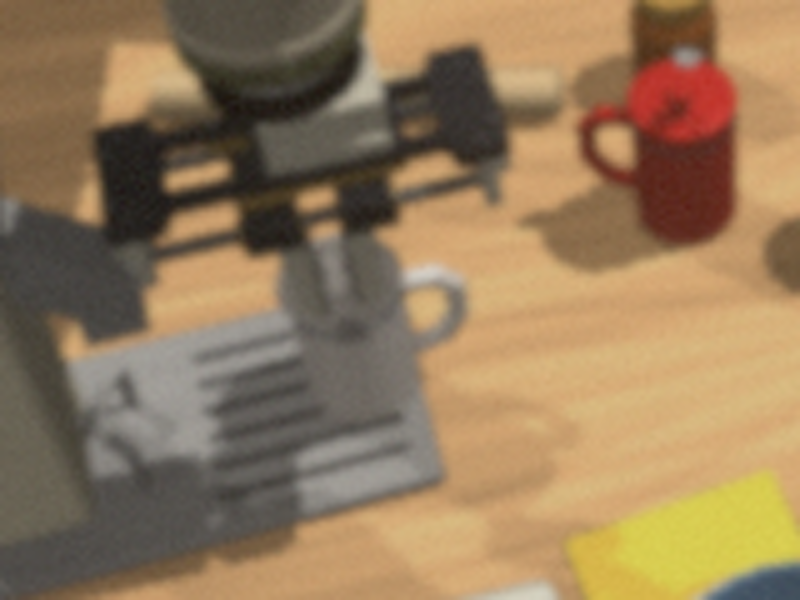

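View pics/w10.png

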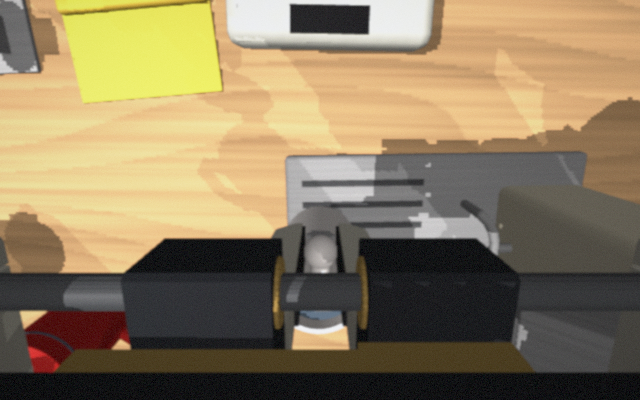

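Request:
play_rows(
  increments=[
    [[0, 0, 0, 0], [0, 0, 0, 0], [0, 0, 0, 0]],
  ],
  jaw=3.2,
)

```text
t: 11.2
tool_pos: [0.6385, -0.196, 0.1672]
orientation: [-2.241, 2.201, 0.008]
force: [0.3, -0.6, 0.1]
opening: 0.0309
```

Request:
play_rows(
  increments=[
    [[0, 0, -0.8, 0], [0, 0, -2.3, 0], [0, 0, -4, 0], [0, 0, -5, 0], [0, 0, -5, 0]],
  ],
)

```text
t: 11.7
tool_pos: [0.6402, -0.1968, 0.2211]
orientation: [-2.24, 2.199, -0.0]
force: [0.1, 1.0, 0.2]
opening: 0.032
```

```bash
python3 - <<'E'
from h import *
plan((.575,-.197,.215),(.575,-.197,.178),(.590,-.197,.178))
s=read_state();print(s['force'],s['opening'])
im,d=read_camera('scene');cv2.imwrite('pics/s11.png',cv2.resize(im[170:290,180:340],None,fx=5,fy=5,interpolation=2))
im,d=read_camera('wrist');cv2.imwrite('pics/w11.png',im);P=cloud(camera_params('wrist'),d)
q=P.reshape(-1,3);q=q[(np.abs(q[:,0]-.62)<.06)&(np.abs(q[:,1]+.197)<.04)&(q[:,2]>.125)&(q[:,2]<.195)]
print(len(q));
for z in np.arange(.125,.195,.01):
    k=q[(q[:,2]>z)&(q[:,2]<z+.01)]
    if len(k):print(z.round(3),len(k),k.min(0).round(3),k.max(0).round(3))
E
```

```text
tcp [ 0.6402 -0.1968  0.2211] xdir deg -88.96 tz [ 0.002  0.002 -1.   ]
(0.575, -0.197, 0.215) -> (array([-0.1 ,  6.52,  0.6 ]), 0)
(0.575, -0.197, 0.178) -> (array([-0.1 ,  6.53,  4.3 ]), 0)
(0.59, -0.197, 0.178) -> (array([-0.07,  5.03,  4.3 ]), 0)
[0.10287691 1.00863638 0.15772849] 0.03200183294716589
3072
0.125 196 [ 0.621 -0.223  0.125] [ 0.625 -0.169  0.135]
0.135 267 [ 0.622 -0.222  0.135] [ 0.625 -0.173  0.145]
0.145 325 [ 0.621 -0.219  0.145] [ 0.623 -0.176  0.155]
0.155 356 [ 0.619 -0.218  0.155] [ 0.644 -0.177  0.165]
0.165 1489 [ 0.612 -0.218  0.165] [ 0.644 -0.178  0.175]
0.175 439 [ 0.612 -0.215  0.175] [ 0.638 -0.182  0.18 ]
```

View pics/s11.png

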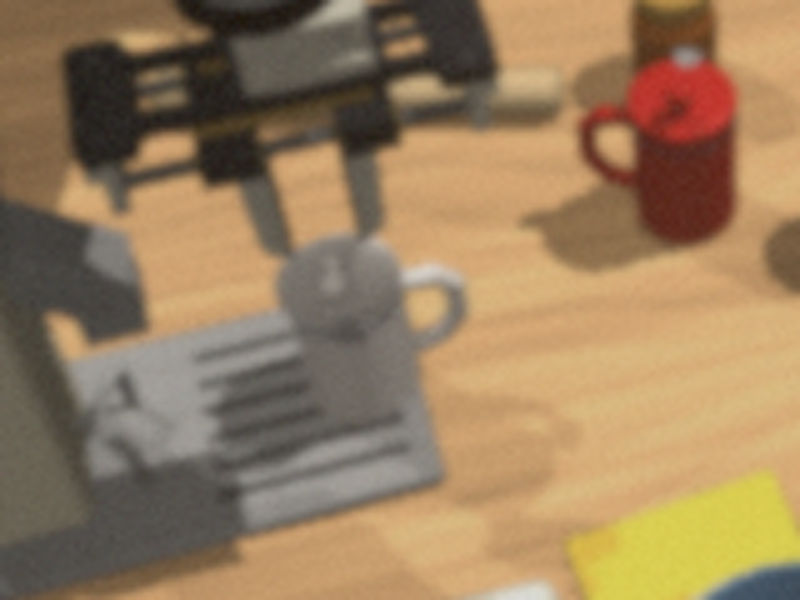

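View pics/w11.png

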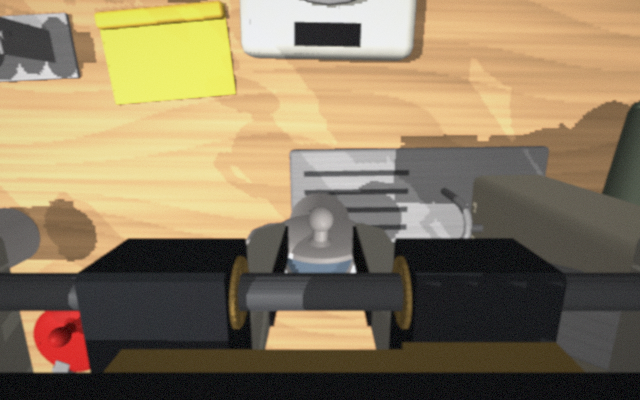

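Request:
play_rows(
  increments=[
    [[0, 1.5, 0, 0], [0, 4, 0.1, 0], [0, 6.3, 0.3, 0], [0, 6.6, 1.5, 0], [0, 6.6, 3.5, 0]],
  ],
  jaw=0,
)

```text
t: 12.3
tool_pos: [0.5732, -0.1978, 0.1832]
orientation: [-2.239, 2.2, 0.003]
force: [0.2, 0.3, 0.5]
opening: 0.0007
```

```bash
python3 - <<'E'
from h import *
plan((.605,-.197,.178),(.621,-.197,.177),(.6364,-.197,.173))
s=read_state();print(s['force'],s['opening'])
im,d=read_camera('wrist');cv2.imwrite('pics/w12.png',im)
E
```

```text
tcp [ 0.5732 -0.1978  0.1832] xdir deg -88.99 tz [ 0.     0.003 -1.   ]
(0.605, -0.197, 0.178) -> (array([-0.02, -3.18,  0.52]), 0)
(0.621, -0.197, 0.177) -> (array([ 0.01, -4.78,  0.62]), 0)
(0.6364, -0.197, 0.173) -> (array([ 0.04, -6.32,  1.02]), 0)
[0.15047526 0.31142273 0.51706558] 0.0006699171243318642
```

View pics/w12.png

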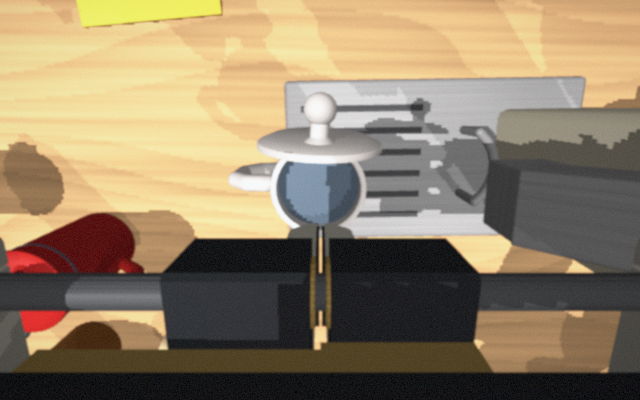

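Request:
play_rows(
  increments=[
    [[0, -1, 0.3, 0], [0, -2.2, 0.5, 0], [0, -3.3, 0.5, 0], [0, -4.0, 0.5, 0], [0, -4.8, 0.6, 0]],
  ],
)

```text
t: 12.85
tool_pos: [0.6203, -0.1958, 0.1715]
orientation: [2.241, -2.201, -0.013]
force: [-0.4, -0.4, -1.3]
opening: 0.0007
```

```bash
python3 - <<'E'
from h import *
plan((.6364,-.197,.173),(.646,-.197,.1675),(.656,-.197,.158),(.6606,-.197,.1514))
s=read_state();print(s['force'],s['opening'])
im,d=read_camera('wrist');cv2.imwrite('pics/w13.png',im)
E
```

```text
tcp [ 0.6203 -0.1958  0.1715] xdir deg -88.97 tz [-0.006  0.005 -1.   ]
(0.6364, -0.197, 0.173) -> (array([ 0.15, -1.6 , -0.16]), 0)
(0.646, -0.197, 0.1675) -> (array([ 0.17, -2.57,  0.38]), 0)
(0.656, -0.197, 0.158) -> (array([ 0.2 , -3.57,  1.33]), 0)
(0.6606, -0.197, 0.1514) -> (array([ 0.21, -4.04,  1.99]), 0)
[-0.43633378 -0.42138267 -1.33553379] 0.0006520623781943358
```

View pics/w13.png

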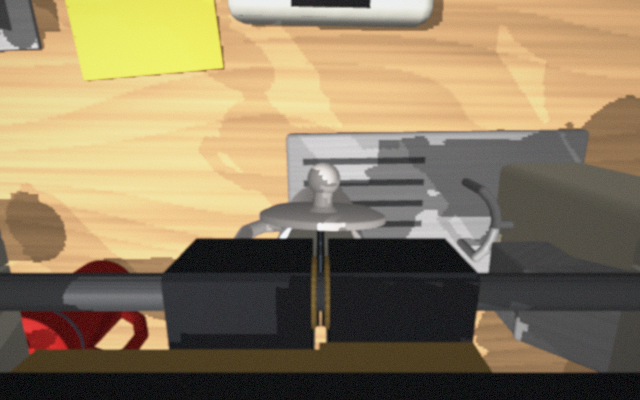

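Request:
play_rows(
  increments=[
    [[0, -0.8, -0.1, 0], [0, -1.6, -0.1, 0], [0.1, -2.5, 0.4, 0], [0.1, -3.1, 0.85, 0], [0.1, -3.6, 1.35, 0]],
  ],
)

```text
t: 13.4
tool_pos: [0.6574, -0.1959, 0.1569]
orientation: [2.241, -2.201, -0.013]
force: [0.0, 0.4, -0.6]
opening: 0.0005
```

```bash
python3 - <<'E'
from h import *
plan((.656,-.197,.158),(.6606,-.197,.1514))
s=read_state();print(s['force'],s['opening'])
im,d=read_camera('scene');cv2.imwrite('pics/s14.png',cv2.resize(im[170:290,180:340],None,fx=5,fy=5,interpolation=2))
im,d=read_camera('wrist');cv2.imwrite('pics/w14.png',im)
E
```

```text
tcp [ 0.6574 -0.1959  0.1569] xdir deg -88.96 tz [-0.006  0.006 -1.   ]
(0.656, -0.197, 0.158) -> (array([ 0.11,  0.14, -0.11]), 0)
(0.6606, -0.197, 0.1514) -> (array([ 0.12, -0.33,  0.55]), 0)
[ 0.00092756  0.3958119  -0.56093193] 0.0004999677303480619
```

View pics/s14.png

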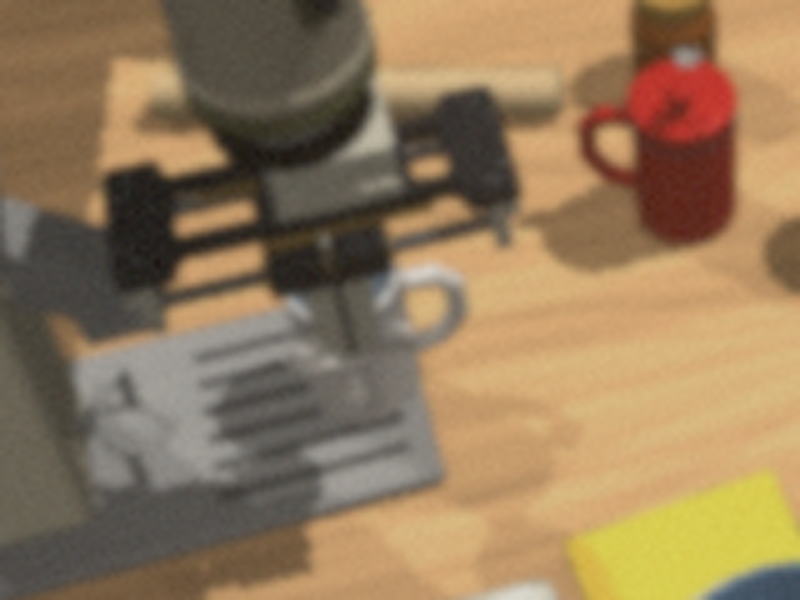

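View pics/w14.png

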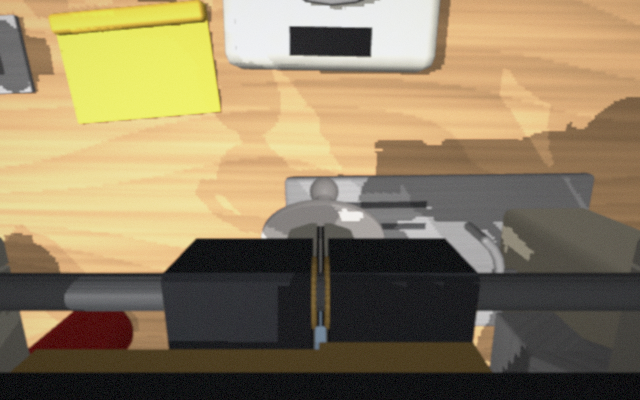

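Request:
play_rows(
  increments=[
    [[0, -0.25, 0.35, 0], [0, -0.4, 0.7, 0], [0, -0.4, 0.8, 0], [0, 0.2, 0, 0], [0, 0.5, -2, 0]],
  ],
)

```text
t: 14.0
tool_pos: [0.6499, -0.1953, 0.1742]
orientation: [2.24, -2.199, -0.022]
force: [-0.2, -0.2, 0.4]
opening: 0.0006
```

Request:
play_rows(
  increments=[
    [[0, 0, -1.5, 0], [0, 0.5, -3.5, 0], [-1.5, 2, -4.5, 0], [-3, 4, -4.5, 0], [-4.5, 6, -4.5, 0]],
  ],
)

```text
t: 14.5
tool_pos: [0.5894, -0.1516, 0.2221]
orientation: [2.24, -2.2, -0.018]
force: [0.5, 1.2, 1.1]
opening: 0.0003
```

```bash
python3 - <<'E'
from h import *
plan((.5865,-.138,.17))
s=read_state();print(s['force'],s['opening'])
im,d=read_camera('scene');cv2.imwrite('pics/s15.png',cv2.resize(im[170:290,180:340],None,fx=5,fy=5,interpolation=2))
im,d=read_camera('wrist');cv2.imwrite('pics/w15.png',im);np.save('pics/w15.npy',d)
E
```

```text
tcp [ 0.5894 -0.1516  0.2221] xdir deg -88.97 tz [-0.009  0.007 -1.   ]
(0.5865, -0.138, 0.17) -> (array([-1.33,  0.22,  5.22]), 0)
[0.53940248 1.24632459 1.06634836] 0.00027143126473744197
```

View pics/s15.png

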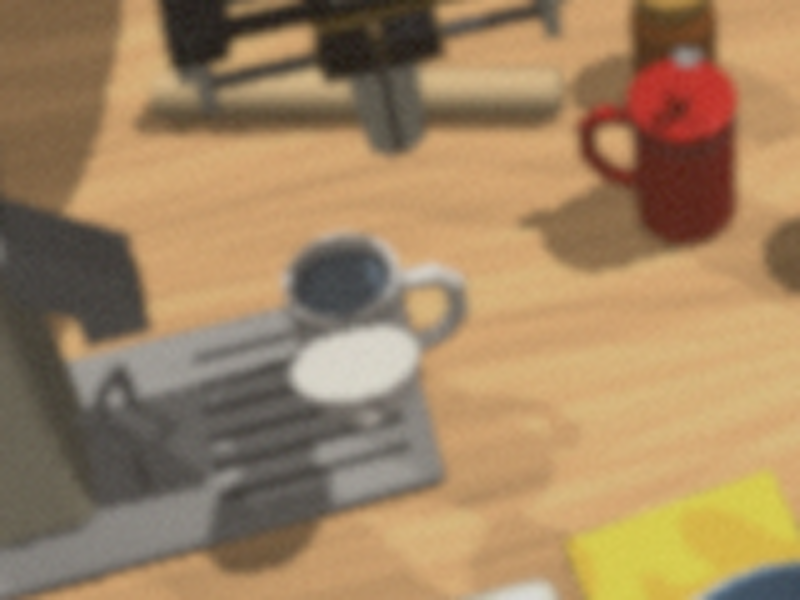

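View pics/w15.png

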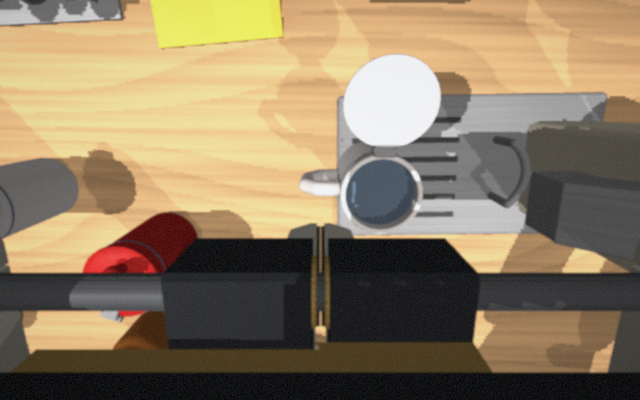

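```bash
python3 - <<'E'
from h import *
p=camera_params('wrist');d=np.load('pics/w15.npy');P=cloud(p,d)
for n,w,zz in(('rim',(382,191),.112),('hantip',(302,183),.09),('hanmid',(320,182),.095),('lidc',(392,100),.125),('corF',(340,96),.012),('corN',(345,234),.012),('corFb',(605,93),.012)):print(n,onz(p,*w,zz).round(4))
h=P[165:200,298:338].reshape(-1,3);h=h[h[:,2]>.06];print('handle',h.mean(0),h.min(0),h.max(0))
l=P[50:150,340:445].reshape(-1,3);l=l[(l[:,2]>.1)];print('lid',l.mean(0),l.min(0),l.max(0))
r=P[148:232,335:425].reshape(-1,3);r=r[(np.abs(r[:,2]-.112)<.004)];print('rim',cv2.minEnclosingCircle(r[:,:2].astype(np.float32)),r[:,2].mean())
A=np.c_[l[:,0],l[:,1],np.ones(len(l))];print(np.linalg.lstsq(A,l[:,2],rcond=None)[0])
E
```

```text
rim [ 0.5891 -0.1984  0.112 ]
hantip [ 0.5889 -0.1353  0.09  ]
hanmid [ 0.5913 -0.1503  0.095 ]
lidc [ 0.657  -0.1988  0.125 ]
corF [ 0.6608 -0.1681  0.012 ]
corN [ 0.5144 -0.1787  0.012 ]
corFb [ 0.669  -0.4299  0.012 ]
handle [ 0.58841719 -0.14819807  0.09640209] [ 0.58092697 -0.16432302  0.06006906] [ 0.65482394 -0.13257968  0.37549109]
lid [ 0.65586659 -0.19861428  0.12504138] [ 0.62109467 -0.23247924  0.10921677] [ 0.6861121  -0.15161751  0.37549109]
rim ((0.5889870524406433, -0.19833087921142578), 0.03479314595460892) 0.11155817778824008
[ 0.34445768  0.21997924 -0.05718588]
```

Request:
play_rows(
  increments=[
    [[-0.3, 0.05, 0, -0.14], [-0.6, 0.1, 0, -0.28], [-0.9, 0.1, 0, -0.42], [-0.9, 0.1, 0, -0.56], [-0.9, 0.1, 0, -0.7]],
  ],
  jaw=6,
)

```text
t: 15.1
tool_pos: [0.5877, -0.1418, 0.2226]
orientation: [-2.862, 1.288, 0.019]
force: [-0.4, 0.3, 0.3]
opening: 0.036
```

Request:
play_rows(
  increments=[
    [[0, 0, 0, -0.14], [0, 0, 0, -0.28], [0, 0, 0, -0.42], [0, 0, 0, -0.56], [0, 0, 0, -0.7]],
  ],
)

```text
t: 15.6
tool_pos: [0.5883, -0.1425, 0.2235]
orientation: [-3.128, 0.22, 0.014]
force: [0.0, 0.3, -0.6]
opening: 0.0598
```

```bash
python3 - <<'E'
from h import *
plan((.5885,-.142,.15),(.5885,-.142,.08),yaw=1)
E
```

```text
tcp [ 0.5883 -0.1425  0.2235] xdir deg -8.04 tz [-0.009  0.007 -1.   ]
(0.5885, -0.142, 0.15) -> (array([ 0.08, -0.01,  7.35]), np.float64(-0.158))
(0.5885, -0.142, 0.08) -> (array([ 0.15,  0.03, 14.35]), np.float64(-0.158))
```

Request:
play_rows(
  increments=[
    [[0, 0, 1.5, -0.1], [0.1, 0, 3.5, -0.16], [0.1, 0, 6, -0.16], [0.1, 0, 7.2, -0.16], [0.1, 0, 7.2, -0.16]],
  ],
)

```text
t: 16.1
tool_pos: [0.5876, -0.142, 0.1497]
orientation: [-3.133, -0.03, 0.018]
force: [-0.3, 0.7, 0.5]
opening: 0.0601
```

```bash
python3 - <<'E'
from h import *
plan((.5885,-.142,.08),yaw=1)
p=camera_params('wrist');im,d=read_camera('wrist');cv2.imwrite('pics/w16.png',im)
t,M=tool();print(proj(p,t),proj(p,(.5885,-.142,.092)))
E
```

```text
tcp [ 0.5876 -0.142   0.1497] xdir deg 1.1 tz [-0.012  0.008 -1.   ]
(0.5885, -0.142, 0.08) -> (array([0.17, 0.06, 6.96]), np.float64(0.002))
(np.float64(323.06012547386086), np.float64(248.70407252556106)) (np.float64(323.58974591454665), np.float64(212.15522688039204))
```

View pics/w16.png

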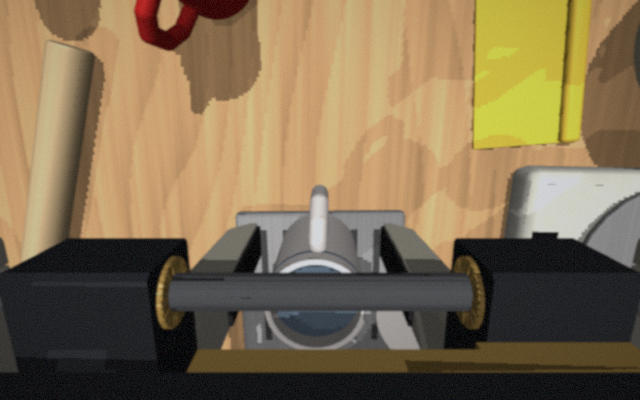

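Request:
play_rows(
  increments=[
    [[0, 0.05, 1.5, 0], [0, 0.05, 3.5, 0], [0, 0.05, 5.5, 0], [0, 0.05, 6.7, 0], [0, 0.05, 6.9, 0]],
  ],
)

```text
t: 16.65
tool_pos: [0.5869, -0.1419, 0.0807]
orientation: [-3.133, -0.03, 0.019]
force: [-0.4, 0.3, -0.5]
opening: 0.0599
```

```bash
python3 - <<'E'
from h import *
plan((.5885,-.142,.08),yaw=1);print(read_state()['force'])
p=camera_params('wrist');im,d=read_camera('wrist');cv2.imwrite('pics/w17.png',im)
E
```

```text
tcp [ 0.5869 -0.1419  0.0807] xdir deg 1.1 tz [-0.012  0.008 -1.   ]
(0.5885, -0.142, 0.08) -> (array([0.16, 0.01, 0.06]), np.float64(0.002))
[-0.40351683  0.33769243 -0.52318776]
```

View pics/w17.png

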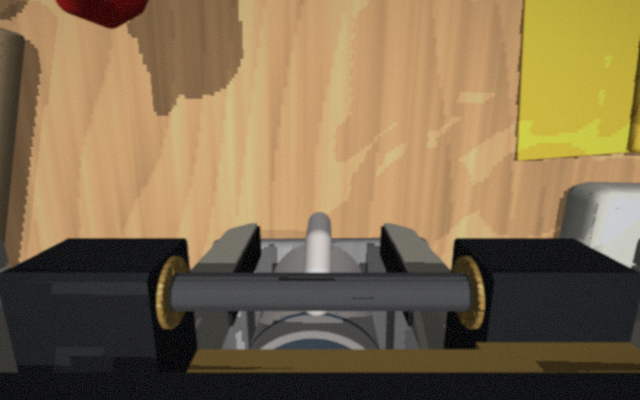

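Request:
play_rows(
  increments=[
    [[0, 0, 0, 0], [0, 0, 0, 0], [0, 0, 0, 0], [0, 0, 0, 0], [0, 0, 0, 0]],
  ],
  jaw=0.5,
  squeeze=12,
)

```text
t: 17.2
tool_pos: [0.5876, -0.1422, 0.0819]
orientation: [-3.134, -0.03, 0.016]
force: [1.1, 1.3, 0.2]
opening: 0.0249
```

```bash
python3 - <<'E'
from h import *
s=read_state();print(s['force'],s['wrist_torque'],s['opening'])
plan((.5875,-.142,.081),(.5905,-.240,.081),(.5905,-.2506,.081))
E
```

```text
[1.11481795 1.25693219 0.17663285] [-0.0180553  -0.08481589 -0.00134457] 0.02489366325968391
tcp [ 0.5876 -0.1422  0.0819] xdir deg 1.1 tz [-0.01   0.007 -1.   ]
(0.5875, -0.142, 0.081) -> (array([-0.01, -0.02,  0.09]), 0)
(0.5905, -0.24, 0.081) -> (array([0.1 , 9.79, 0.02]), 0)
(0.5905, -0.2506, 0.081) -> (array([8.000e-02, 1.084e+01, 1.000e-02]), 0)
```

Not fully closed yet; give it more rows.

Request:
play_rows(
  increments=[
    [[0, 0, 0, 0], [0, 0, 0, 0], [0, 0, 0, 0]],
  ],
)

```text
t: 17.5
tool_pos: [0.5875, -0.1422, 0.082]
orientation: [-3.134, -0.03, 0.016]
force: [-0.4, 0.1, 1.1]
opening: 0.0118
```

```bash
python3 - <<'E'
from h import *
s=read_state();print(s['force'],s['wrist_torque'],s['opening'])
plan((.5875,-.142,.081),(.5905,-.240,.081),(.5905,-.2506,.081))
E
```

```text
[-0.38558387  0.11551645  1.07718194] [-0.07147251  0.08778486 -0.06375423] 0.011774123803212463
tcp [ 0.5875 -0.1422  0.082 ] xdir deg 1.1 tz [-0.01   0.007 -1.   ]
(0.5875, -0.142, 0.081) -> (array([-0.  , -0.02,  0.1 ]), 0)
(0.5905, -0.24, 0.081) -> (array([0.11, 9.78, 0.03]), 0)
(0.5905, -0.2506, 0.081) -> (array([ 0.09, 10.84,  0.02]), 0)
```

Request:
play_rows(
  increments=[
    [[0, 0.6, 0, 0], [0, 1.5, 0, 0], [0, 2.5, -0.02, 0], [0, 3.6, -0.03, 0], [0.05, 4.7, -0.04, 0]],
  ],
)

```text
t: 18.0
tool_pos: [0.5889, -0.1899, 0.082]
orientation: [-3.134, -0.03, 0.016]
force: [0.4, 4.4, 2.1]
opening: 0.0114
```

```bash
python3 - <<'E'
from h import *
s=read_state();print(s['force'],s['wrist_torque'],s['opening'])
plan((.5905,-.240,.082),(.5905,-.2506,.082))
im,d=read_camera('scene');cv2.imwrite('pics/s18.png',cv2.resize(im[170:290,180:340],None,fx=5,fy=5,interpolation=2))
E
```

```text
[0.36723232 4.40341725 2.10350297] [ 0.68494594 -0.06173643  0.06663175] 0.011381307139608375
tcp [ 0.5889 -0.1899  0.082 ] xdir deg 1.11 tz [-0.01   0.008 -1.   ]
(0.5905, -0.24, 0.082) -> (array([ 0.06,  5.01, -0.03]), 0)
(0.5905, -0.2506, 0.082) -> (array([ 0.04,  6.07, -0.04]), 0)
```

View pics/s18.png

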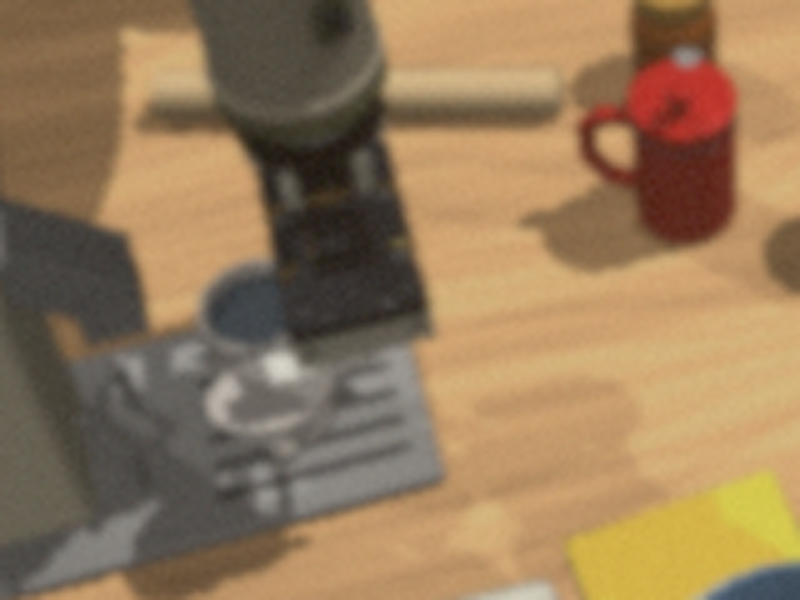

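Request:
play_rows(
  increments=[
    [[0, 0.9, 0, 0], [0, 2, -0.01, 0], [0.05, 3.2, -0.02, 0], [0.05, 4.3, -0.03, 0], [0.05, 5.0, -0.03, 0]],
  ],
)

```text
t: 18.55
tool_pos: [0.5902, -0.2432, 0.082]
orientation: [-3.135, -0.028, 0.016]
force: [0.3, 3.8, 1.4]
opening: 0.0117
```

```bash
python3 - <<'E'
from h import *
s=read_state();print(s['force'],s['wrist_torque'],s['opening'])
plan((.5905,-.2506,.082))
im,d=read_camera('scene');cv2.imwrite('pics/s19.png',cv2.resize(im[170:290,180:340],None,fx=5,fy=5,interpolation=2))
E
```

```text
[0.25416519 3.81315773 1.42418137] [ 0.67311884 -0.16807186  0.11189989] 0.011675997048538264
tcp [ 0.5902 -0.2432  0.082 ] xdir deg 1.01 tz [-0.01   0.006 -1.   ]
(0.5905, -0.2506, 0.082) -> (array([ 0.01,  0.74, -0.  ]), 0)
```

View pics/s19.png

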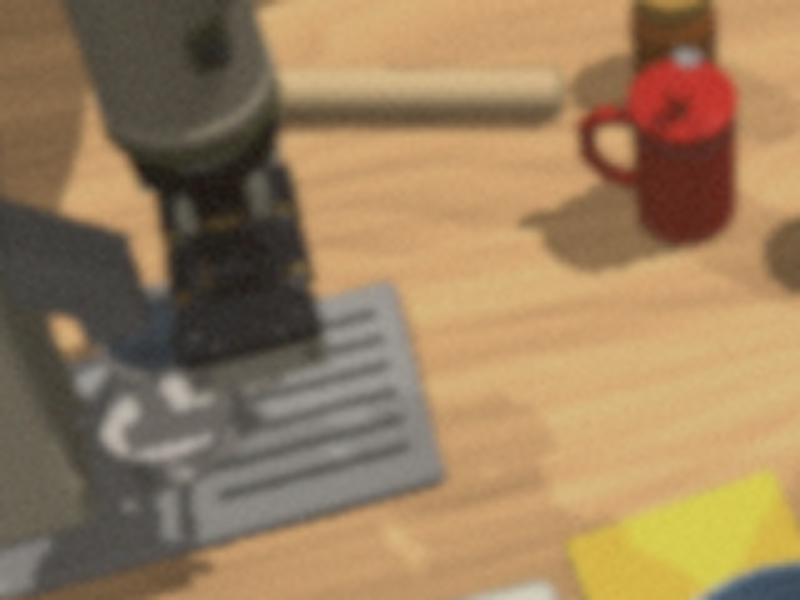

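Final approach in small steps, watching the force.

Request:
play_rows(
  increments=[
    [[0, 0.25, 0, 0], [0, 0.5, 0, 0], [0, 0.6, 0, 0]],
  ],
)

```text
t: 18.9
tool_pos: [0.5903, -0.25, 0.0819]
orientation: [-3.136, -0.027, 0.016]
force: [-0.2, 3.9, 2.6]
opening: 0.0118
```

Request:
play_rows(
  increments=[
    [[0, 0.2, 0, 0], [0, 0.3, 0, 0]],
  ],
)

```text
t: 19.1
tool_pos: [0.5904, -0.2524, 0.082]
orientation: [-3.135, -0.028, 0.016]
force: [-0.5, 8.5, 4.5]
opening: 0.0116
```

Request:
play_rows(
  increments=[
    [[0, 0.1, 0, 0], [0, 0.2, 0, 0]],
  ],
)

```text
t: 19.3
tool_pos: [0.5904, -0.2527, 0.0822]
orientation: [-3.132, -0.029, 0.017]
force: [-1.8, 13.1, 6.5]
opening: 0.0118
```

Request:
play_rows(
  increments=[
    [[0, 0, 0, 0], [0, 0, 0, 0]],
  ],
)

```text
t: 19.5
tool_pos: [0.5903, -0.2524, 0.082]
orientation: [-3.132, -0.029, 0.018]
force: [-1.3, 4.8, 1.8]
opening: 0.0117
```

Request:
play_rows(
  increments=[
    [[0, 0, 0, 0], [0, 0, 0, 0], [0, 0, 0, 0], [0, 0, 0, 0]],
  ],
  jaw=5,
)

```text
t: 19.9
tool_pos: [0.5902, -0.2528, 0.0821]
orientation: [-3.133, -0.029, 0.018]
force: [-0.2, 0.1, -0.1]
opening: 0.0392
```

Request:
play_rows(
  increments=[
    [[0, 0, -1, 0], [0, 0, -3, 0], [0, -1, -5.5, 0], [0, -4, -8, 0], [0, -8, -10, 0]],
  ],
)

```text
t: 20.4
tool_pos: [0.5903, -0.1746, 0.1854]
orientation: [-3.134, -0.025, 0.014]
force: [0.4, 0.4, 0.6]
opening: 0.05
```

Request:
play_rows(
  increments=[
    [[-3, -3, -1, 0], [-6, -6, -1, 0], [-9, -9, -1, 0], [-12, -11, -1, 0], [-13, -11, -1, 0]],
  ],
)

```text
t: 20.9
tool_pos: [0.4569, -0.0649, 0.1981]
orientation: [-3.134, -0.028, 0.013]
force: [0.7, -0.1, -0.6]
opening: 0.0502
```

```bash
python3 - <<'E'
from h import *
s=read_state();print(s['force'],s['opening'],s['t'])
for n in('scene','top','wrist'):
    im,d=read_camera(n);cv2.imwrite(f'pics/{n}20.png',im);np.save(f'pics/{n}20.npy',d)
im=cv2.imread('pics/scene20.png');cv2.imwrite('pics/s20.png',cv2.resize(im[150:310,160:390],None,fx=3.4,fy=3.4,interpolation=2))
P=cloud(camera_params('scene'),d)
E
```

```text
[ 0.68031155 -0.1280251  -0.56576026] 0.05023494714470411 20.9
```

View pics/s20.png

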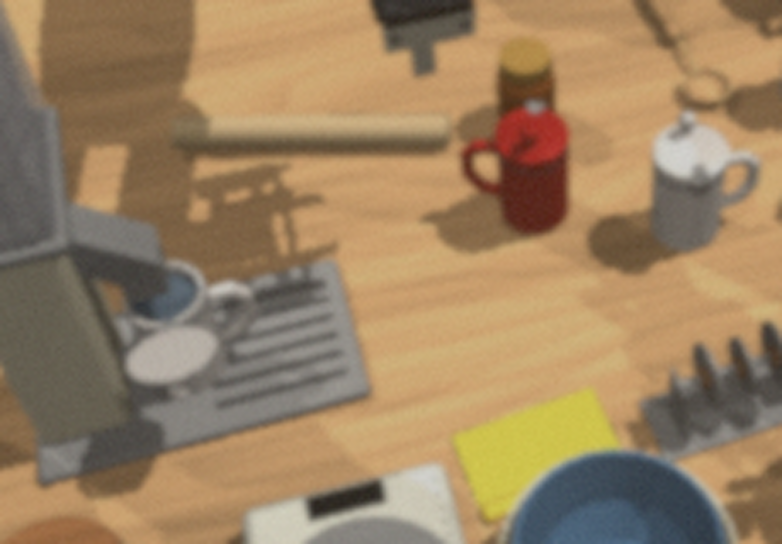

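View pics/top20.png

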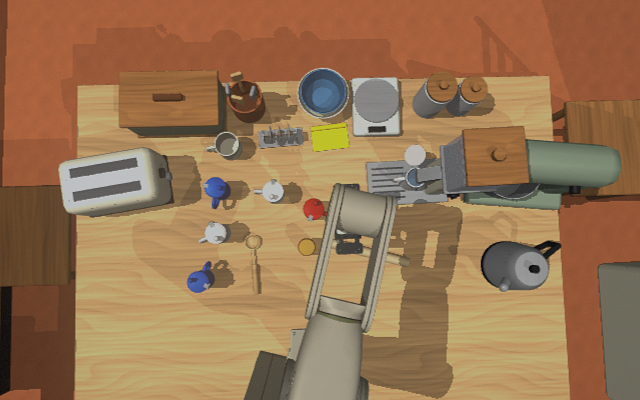

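View pics/wrist20.png

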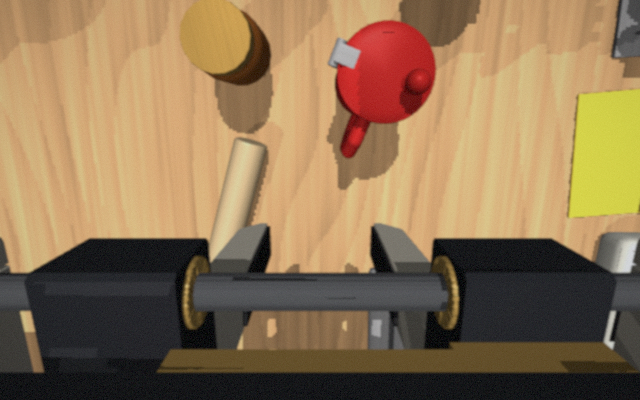

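```bash
python3 - <<'E'
from h import *
d=np.load('pics/scene20.npy');p=camera_params('scene');P=cloud(p,d)
X=P[225:268,190:228].reshape(-1,3)
r=X[(np.abs(X[:,2]-.112)<.004)&(X[:,0]<.625)]
print(len(r),cv2.minEnclosingCircle(r[:,:2].astype(np.float32)),r.min(0),r.max(0))
l=X[(X[:,2]>.108)&(X[:,0]>.628)&(X[:,0]<.685)];A=np.c_[l[:,:2],np.ones(len(l))];print('lid slope',np.linalg.lstsq(A,l[:,2],rcond=None)[0],l.mean(0))
print('rim px',onz(p,160+168/3.4,150+292/3.4,.112))
d=np.load('pics/top20.npy');p=camera_params('top');P=cloud(p,d)
X=P[140:205,380:445].reshape(-1,3)
l=X[(X[:,2]>.108)&(X[:,2]<.14)&(X[:,0]>.628)&(X[:,0]<.69)];A=np.c_[l[:,:2],np.ones(len(l))];print('lid top',np.linalg.lstsq(A,l[:,2],rcond=None)[0],cv2.minEnclosingCircle(l[:,:2].astype(np.float32)))
h=X[(X[:,2]>.06)&(X[:,2]<.108)&(X[:,1]>-.263)&(X[:,1]<-.23)];print('handle',h.min(0),h.max(0),np.median(h,0))
E
```

```text
91 ((0.598788857460022, -0.3165889084339142), 0.04472959414124489) [ 0.56015528 -0.35454138  0.10819749] [ 0.62472934 -0.27298103  0.11578595]
lid slope [ 0.31976318  0.01494327 -0.08319095] [ 0.65996387 -0.30302646  0.123313  ]
rim px [ 0.59282168 -0.30136052  0.112     ]
lid top [ 0.33364803 -0.01735523 -0.10146548] ((0.6524406671524048, -0.31611907482147217), 0.04688708111643791)
handle [ 0.58355443 -0.26193942  0.06713175] [ 0.5951282  -0.24026461  0.10504759] [ 0.58807549 -0.24946096  0.09715274]
```

```bash
python3 - <<'E'
from plant import *
print(close_job())
E
```

```text
the job is handed in; nothing more can be done
None
```

The nearly empty pot now stands home against the cup stop with its lid folded right back and its handle outwards. I handed the job in at about 21 s, and no verdict was reported.

**Finding the pot:** I lifted the white pot nearest the dispenser first. It weighed about 4.5 N (around 0.46 kg), which fits the nearly empty pot and not a full one at about 7.3 N. I therefore never touched the other two pots. I confirmed they stood upright and shut only by eye in the top picture.

**What I did:**
1. I stood the pot on the tray, opened the lid by its knob to upright, let go, and pushed it back with the closed fingers.
2. I gripped the handle and slid the pot in until it stalled against the stop at about 13 N. Then I released it and moved the arm clear.

**Last checks:**
- **Lid:** its slope is about 0.32 to 0.34, which puts it at about 2.8 rad, on its stop.
- **Handle:** it points outwards.
- **Pot position:** the slide distance puts the axis at about y −0.3085, and the handle tip puts it at −0.306. The seat is estimated at −0.3066.
- **Bystanders:** they looked unmoved in the last top picture.

**What disagreed:**
- The scene camera's circle fit on the rim was unusable, because the chute hides part of the rim.
- A single rim pixel gave y −0.301, about 5 mm off. I trusted the contact at the stop and the handle reading instead.
- The cameras also differed by 2 to 4 mm in places.

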